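# Pin a marked blank under the hold-down press

## Robot

A 6-joint arm with a two-finger parallel gripper is mounted at the origin on a cart in front of the work surface, level with it; the furniture and walls round the work are solid. World frame = base frame: x ahead of the robot, y to its left, z up, the work surface at z = 0. Lengths are in m, angles in rad, forces in N, time in s.
With the tool pointing down it reaches from about 0.35 to 0.775 m from the base axis. Payload 5.5 kg.
Tool frame: the origin (TCP) lies at the very end of the fingers, on their centre line; the grasp point (between the pads) lies 19 mm behind it (arm.grip_point_offset is the distance from the TCP to the grasp point, in m); z points along the fingers, y is the line along which they close (so a half turn about z gives the same grasp; the last joint's range is limited). The gripper opens to 85 mm and grips with 20 to 120 N. Pads are 22 mm wide; open, the fingers measure 114 mm over their backs; the gripper's body (76 mm by 85 mm) begins 54 mm behind the grasp point. The pads swing forward as they close: fully open they stand 13 mm farther back than shut.
Start: joints at [1.046, 0.313, 0.046, 1.304, 0, 1.431], TCP at [0.216, 0.533, 0.231] pointing down, gripper open.
Joint ranges: [-2.76, 2.76], [-0.86, 1.69], [-1.03, 1.26], [-2.2, 2.34], [-1.47, 1.5], [-3.14, 3.14]. Speed limits (rad/s): [2.57, 2.57, 3.14, 3.14, 3.14, 3.14].

## Interface

Orientations are given as [roll, pitch, yaw] about the fixed x, y, z axes, in that order (R = Rz(yaw) Ry(pitch) Rx(roll)).
In Python, from station import arm gives the robot as it stands.
- The arm moves only by the tool play_rows, never from a script. Its argument "commands" is a list of rows, each an object of numbers: "claw": the closure, from 0 (fully open) to 1 (shut); "x", "y", "z": the shift along the tool's x, y, z in mm; "rx", "ry", "rz": the turn, a rotation vector about the tool's x, y, z in rad. A call has exactly 5 rows; each row is the pose to reach, as a shift and turn from the pose commanded when the call began, along the tool's axes at that moment; what a row does not reach only later rows make up. A row lasts 1/12 s, in which the tool goes at most 41.7 mm and 7.16 degrees, less where a joint would pass 70% of its speed; a pose out of reach is approached as far as the arm can. A call with a gripper value outside its range is refused whole. The fingers move at their own pace and stop on an object; the grip force is fixed at half the most. Time passes only in rows, so rows that repeat a pose let the fingers close, or fill a call up. It gives the time, the measured TCP pose, the force, the opening and the grip force at its end, in the units of the state.
- arm.sense(): the state, without advancing time (a new reading comes with each control period).
- arm.snapshot(name): name is "scene" or "top" or "wrist"; returns (picture, depth): 400x640x3 uint8, blue, green, red; 400x640 float32, m along the optical axis (not along the pixel's ray), 0 where there is no reading.
- arm.camera_model(name): a dict with "fx", "fy", "cx", "cy" (pixels), "eye" and "attitude" of the camera in the world. Camera axes: x right, y down, z forward; pixel columns grow to the right and rows downward; lengths in m; the calibration is good to about 2 mm. A picture is of the moment at which its call begins: read the wrist's pose just before it. camera_model takes no time and is no camera call; for the wrist camera it gives the pose at the moment of the call.
- arm.finish_job(): hands the job in; it is judged then, once.
Trained networks look in the newest picture that a camera, given by its name, has taken for a name from the list of things; names that differ only in an ending like _2 or _b are one class to them, and where a whole thing is asked for, a point or a joint stands for the part that bears it (a point fixed in the world has none). Each returns a list of dicts, best first, with "confidence" (0 to 1); they miss things now and then, are a little off and sometimes report something else, mostly with a low value. They report only what shows in the picture. A call takes as long as a camera call. They do not tell look-alikes from the thing itself.
- arm.look_for(camera, target): "xy" ([column, row] in pixels, amid what is visible of it).
The state is a dict: "time_s": time; "q": joint angles; "qd": joint speeds; "effort": joint torques, N m; "ee_pos": TCP position; "tcp_rot": TCP orientation; "ft_force": force on the tool from outside, world axes, zero at the start; "ft_torque": the same for the moment, N m; "opening": finger opening in m; "gripper_force": force on a finger pad.
Only numpy, scipy, OpenCV 4.12 (cv2) and the standard library are available. Lean on these libraries where they do the work, as an engineer would, in place of code of your own. Each camera call takes 0.05 s, during which the arm holds its last target. There are 200 camera calls.

## Task

Get the wooden blank held in the blue press: first take the sanding block off the press bed and set it down flat on its base on the cork mat, then slide the blank along the bed (do not lift it off) until its red dot is right under the press's point, the blank lying square to the bed with its dot end toward the column. Then push the red T-handle all the way down and only after that turn it clockwise to its stop. Do not knock the ink jar, the paint bottle or the water cup.

Things in the scene. Friction and masses are not known exactly. Their poses are not given: they have to be found in the camera images.
- press: Blue press, fixed on the table. Origin on the table surface straight below the point; x runs from the open front to the column behind, z up. Bed: flat metal plate, top 12 mm above the table, x = -215 to +95 mm, y = -170 to +170 mm, two dark lines along x at y = -23 and +23 mm. Column: x = +50 to +92 mm, 56 mm wide, on a foot flange from x = +36 mm, 85 mm wide, 10 mm high.
- head_front (a point): Centre of the front face of the press's head, a blue block overhanging the bed: x = -54 to +92 mm in the press's frame, 50 mm wide, z = 75 to 125 mm, with bushings of radius 13 mm 3 mm out above and below round the spindle. It is in the way of a gripper that points straight down: lean the gripper back to the open front by 25 to 40 degrees to handle what lies under or just before it.
- point (a point): Sharp lower end of the steel spindle (12 mm diameter) that stands upright in the head. Raised it is 50 mm above the table, i.e. 16 mm above the top of the blank; fully down it stops 0.5 mm above the blank's top, so it neither presses nor moves the blank.
- spindle (a joint): How far the spindle with its T-handle is pushed down, m: 0 raised, 0.0155 fully down. Friction of about 4 N, no spring: it stays where it is left.
- handle (a joint): Turn of the T-handle, rad, growing clockwise seen from above; stops at 0 and 1.5. It starts between 0 and 0.4. Friction of about 0.05 N m, it stays where it is left. At 0 the bar's length lies along the press's x; at value a it has turned clockwise by a.
- handle_grip (a point): Centre of the red T-handle bar on the spindle's axis, straight above the point. The bar is 56 mm long, 14 mm thick and 22 mm high (11 mm above and below this point); this point is 172 mm above the table when raised, 156.5 mm when down; the head's top is at 125 mm. Grip it across the thickness from above.
- blank: Dark hardwood blank, loose on the bed, 110 mm (x) by 46 mm (y) by 22 mm high, about 0.12 kg. Origin at the centre of its underside, +x toward the end with the red dot. It starts left or right on the bed with its dot end roughly toward the column's side, turned up to 0.35 rad from the press's x.
- dot (a point): Centre of the red dot (10 mm across, with a white cross through it) on the blank's top, 32 mm from the blank's centre along its +x, 22 mm above its underside.
- sander: Light wooden sanding block, loose on the bed in front of the point, in the blank's way, 40 mm (x) by 60 mm (y) by 30 mm high, about 0.05 kg. Origin at the centre of its underside. Its long y axis lies within 0.25 rad of the press's x direction (either way round).
- mat: Thin cork mat fixed on the table right of the press, 130 by 130 mm, 3 mm thick. Origin at the centre of its underside.
- ink_jar: Black ink jar standing on the bed on the other side than the blank, 54 mm diameter, 57 mm high; origin at the centre of its underside. Leave alone.
- bottle: Red paint bottle on the table behind the mat, 42 mm diameter, 125 mm high; origin at the centre of its underside. Leave alone.
- cup: Blue water cup on the table behind the mat, 85 mm diameter, 93 mm high; origin at the centre of its underside. Leave alone.
Things that resemble listed ones, but are neither listed nor needed, are in the scene too. What is shaped like the blank but turquoise is not meant.

How it is judged:
On the way, in this order (a step that is already met when the one before it is completed fails the run):
1. the sanding block stands on the cork mat, at rest and let go (horizontal distance between sander and mat below 0.045 m and height (world z) of sander below 0.008 m and angle between sander's own z axis and vertical below 0.1 rad and linear speed of sander below 0.02 m/s and contact force between the fingers and sander below 0.1 N), for 0.2 s.
2. with the spindle still raised, the red dot lies under the point, blank flat and square to the bed, let go (horizontal distance between dot and point below 0.005 m and angle between the x axis of blank and the x axis of press, either way round below 0.17 rad and z of blank in the frame of press below 0.015 m and angle between blank's own z axis and vertical below 0.08 rad and x of blank in the frame of press below 0 m and value of joint spindle below 0.003 m and linear speed of blank below 0.01 m/s and contact force between the fingers and blank below 0.1 N), for 0.2 s.
3. the spindle is fully down before the handle is turned (value of joint spindle above 0.0135 m and value of joint handle below 0.7 rad), for 0.1 s.
At the end, for the whole second after the job is handed in: Blank flat on the bed, dot within 5 mm of under the point, within 10 degrees of the press's x, dot end to the column; spindle down (over 13.5 mm), handle turned past 1.3 rad; sanding block upright on the mat, centres within 45 mm; all at rest and let go (horizontal distance between dot and point below 0.005 m and angle between the x axis of blank and the x axis of press, either way round below 0.17 rad and z of blank in the frame of press below 0.015 m and angle between blank's own z axis and vertical below 0.08 rad and horizontal distance between sander and mat below 0.045 m and height (world z) of sander below 0.008 m and angle between sander's own z axis and vertical below 0.1 rad and value of joint spindle above 0.0135 m and value of joint handle above 1.3 rad and x of blank in the frame of press below 0 m and linear speed of each of blank, sander below 0.01 m/s); the robot touches nothing.
It fails at once if the blank is lifted 15 mm or more from the bed, or falls off it (z of blank in the frame of press above 0.027 m or z of blank in the frame of press below 0.004 m).
It fails at once if the handle is turned (past 0.75 rad) before the spindle is down (value of joint handle above 0.75 rad and value of joint spindle below 0.012 m).
It fails at once if the ink jar is shifted by more than 30 mm or tipped over (distance of ink_jar from where it was at the start of the episode above 0.03 m or angle between ink_jar's own z axis and vertical above 0.4 rad).
It fails at once if the paint bottle is shifted by more than 30 mm or tipped over (distance of bottle from where it was at the start of the episode above 0.03 m or angle between bottle's own z axis and vertical above 0.4 rad).
It fails at once if the water cup is shifted by more than 30 mm or tipped over (distance of cup from where it was at the start of the episode above 0.03 m or angle between cup's own z axis and vertical above 0.4 rad).
It also fails if it takes over 67 s, if anything falls off the work surface, if the arm or the gripper's body presses on something with over 40 N, if the wrist force passes 120 N, or if a joint passes its speed limit or range.

## Working session

There is one attempt and no reset: what is moved stays moved. The work goes in short steps, Python scripts to look and compute and a tool call to move; the robot and the scene stay as the last step left them, time stands still between calls to the robot, and variables do not carry over. Pictures are saved under pics/ and viewed, at most 10 in all, crops included, and the job is handed in when it is done.

Besides the shell and the picture viewer there is one more tool, called after ">>>" as name(argument=value, ...) on one line, values as JSON. play_rows: Moves the arm, as the interface text tells. Its arguments: {"type":"object","properties":{"commands":{"type":"array"}},"required":["commands"]}

```bash
ls; mkdir -p pics
cat > h.py <<'E'
import numpy as np, cv2
from station import arm
from scipy.spatial.transform import Rotation as R
def cam(n):
    m=arm.camera_model(n); return m
def rot(m):
    a=np.array(m["attitude"],float)
    if a.shape==(3,3): return a
    if a.size==4: return R.from_quat(a).as_matrix()
    return R.from_euler('xyz',a).as_matrix()
def px(m,u,v,d):
    return rot(m)@np.array([(u-m["cx"])/m["fx"]*d,(v-m["cy"])/m["fy"]*d,d])+np.array(m["eye"])
def plane(m,u,v,z):
    r=rot(m)@np.array([(u-m["cx"])/m["fx"],(v-m["cy"])/m["fy"],1.]); e=np.array(m["eye"])
    return e+r*(z-e[2])/r[2]
def cloud(m,D):
    v,u=np.mgrid[:D.shape[0],:D.shape[1]]
    P=np.stack([(u-m["cx"])/m["fx"]*D,(v-m["cy"])/m["fy"]*D,D],-1)
    return P@rot(m).T+np.array(m["eye"])
E
python3 - <<'E'
from h import *
print(arm.sense())
for n in("scene","top"):
    m=cam(n);print(n,m)
    I,D=arm.snapshot(n);cv2.imwrite(f"pics/{n}0.png",I);np.save(n+"0.npy",D)
    for t in("press","head_front","handle_grip","blank","dot","sander","mat","ink_jar","bottle","cup","point"):
        try:r=arm.look_for(n,t)
        except Exception as e: print(t,e);continue
        print(t,[(np.round(k["xy"]),round(k["confidence"],2),np.round(px(m,*k["xy"],D[int(k["xy"][1]),int(k["xy"][0])]),3)) for k in r[:4]])
E
```

```text
pics
{'time_s': 0.0, 'q': array([1.04636442e+00, 3.13979597e-01, 4.49616839e-02, 1.30363017e+00,
       1.92266986e-05, 1.43122140e+00]), 'qd': array([-0.00129761,  0.00076763,  0.0006968 , -0.00125362, -0.00017337,
        0.00068874]), 'effort': array([-1.81116720e-03, -4.80627966e+01,  2.98532438e+01,  1.94891891e-02,
       -1.89982861e-04,  7.22177901e-06]), 'ee_pos': array([0.21559153, 0.53247909, 0.23041366]), 'tcp_rot': array([-3.13976158e+00, -2.76660166e-04,  2.75673541e+00]), 'ft_force': array([-1.32651139,  0.21121157,  0.04486706]), 'ft_torque': array([0.01203412, 0.04591991, 0.00861337]), 'gripper_force': 0.0, 'opening': 0.0851529672902306}
scene {'fx': 375.5448797106274, 'fy': 375.5448797106274, 'cx': 321.85246351872144, 'cy': 191.4996002577773, 'eye': array([-0.00098825, -0.33370472,  0.81832659]), 'attitude': array([-2.41614877e+00, -5.04827054e-04, -9.49568309e-01])}
press [(array([303., 180.]), 0.94, array([0.574, 0.146, 0.024]))]
head_front []
handle_grip [(array([306., 126.]), 0.62, array([0.635, 0.174, 0.173]))]
blank [(array([252., 244.]), 0.96, array([0.328, 0
[... 1336 characters left out ...]
array([288., 272.]), 0.59, array([0.321, 0.118, 0.022])), (array([273., 184.]), 0.22, array([0.554, 0.161, 0.044]))]
dot [(array([289., 272.]), 0.95, array([0.32 , 0.116, 0.018])), (array([310., 177.]), 0.75, array([0.577, 0.062, 0.035]))]
sander [(array([272., 182.]), 0.53, array([0.561, 0.164, 0.041]))]
mat [(array([404., 208.]), 0.8, array([ 0.499, -0.199,  0.003]))]
ink_jar [(array([226., 169.]), 0.74, array([0.589, 0.285, 0.067]))]
bottle [(array([386., 145.]), 0.9, array([ 0.654, -0.135,  0.091]))]
cup [(array([437., 140.]), 0.75, array([ 0.694, -0.293,  0.004]))]
point [(array([313., 179.]), 0.6, array([0.572, 0.053, 0.035])), (array([262., 141.]), 0.55, array([0.636, 0.176, 0.177]))]
```

Run:
```python
import cv2
cv2.imwrite("pics/topc.png",cv2.resize(cv2.imread("pics/top0.png")[100:300,180:480],None,fx=2.66,fy=2.66,interpolation=cv2.INTER_CUBIC))
cv2.imwrite("pics/scc.png",cv2.resize(cv2.imread("pics/scene0.png")[90:290,220:480],None,fx=3,fy=3,interpolation=cv2.INTER_CUBIC))
```

```text
(no output)
```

View pics/topc.png

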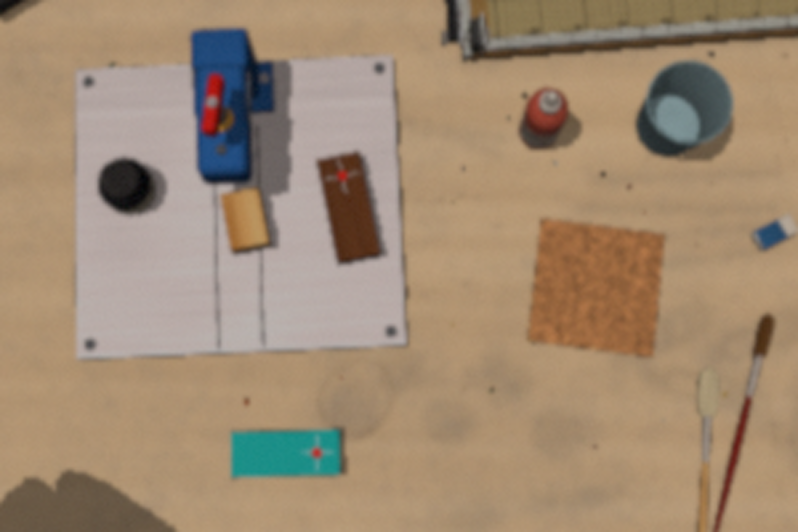

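View pics/scc.png

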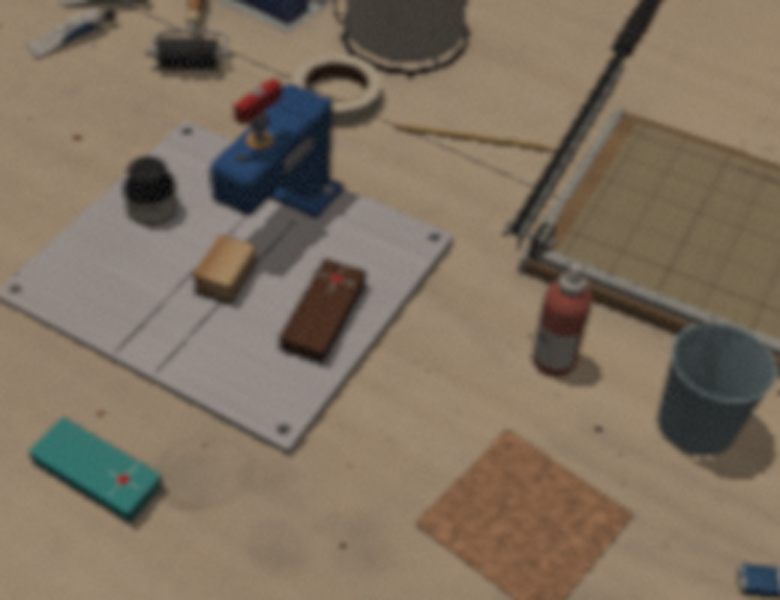

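The top view shows the following:
- **Blank:** the dark brown one is at about (311,178) in the full picture, dot at (309,166).
- **Look-alike:** the turquoise piece at (288,270) is not meant.
- **Sander:** the light wooden block is at (272,182). Nothing else resembles it except the cork mat at (404,208), which is brown.
- **Handle:** red T-handle at (260,140). The bottle cap at (386,141) and the dots are also red.
- **To avoid:** jar (227,169), bottle (386,141), cup (438,141).

Choices: the dark brown blank and the block in front of the press head.

```bash
cat > meas.py <<'E'
from h import *
def comp(mask,seed,rad=6):
    n,l,s,c=cv2.connectedComponentsWithStats(mask.astype(np.uint8))
    best=max((i for i in range(1,n) if np.hypot(*(c[i]-seed))<25),key=lambda i:s[i,4],default=None)
    return None if best is None else l==best
def rect(m,mask,z):
    v,u=np.nonzero(mask)
    W=np.array([plane(m,a,b,z)[:2] for a,b in zip(u,v)])
    (c,sz,a)=cv2.minAreaRect((W*1000).astype(np.float32))
    a=np.deg2rad(a); 
    if sz[0]<sz[1]: a+=np.pi/2; sz=sz[::-1]
    return np.array(c)/1000,np.round(sz,1),(a+np.pi/2)%np.pi-np.pi/2,W.mean(0)
E
python3 - <<'E'
from meas import *
T=np.eye(3)
for n,corn in(("top",[(180+a/2.66,100+b/2.66) for a,b in((77,72),(395,58),(407,345),(77,357))]),("scene",[(220+a/3,90+b/3) for a,b in((190,125),(452,238),(290,450),(0,292))])):
    m=cam(n);I=cv2.imread(f"pics/{n}0.png");D=np.load(n+"0.npy")
    P=cloud(m,D)
    hsv=cv2.cvtColor(I,cv2.COLOR_BGR2HSV).astype(int);h,s,v=hsv[...,0],hsv[...,1],hsv[...,2]
    M=np.array([[95,170],[95,-170],[-215,-170],[-215,170]])/1000.
    Q=np.array([plane(m,*c,.012)[:2] for c in corn])
    Mc,Qc=M-M.mean(0),Q-Q.mean(0);H=Mc.T@Qc
    a=np.arctan2(H[0,1]-H[1,0],H[0,0]+H[1,1]);Rr=np.array([[np.cos(a),-np.sin(a)],[np.sin(a),np.cos(a)]])
    t=Q.mean(0)-Rr@M.mean(0);print(n,"press",t,a,"res mm",np.round((Q-(M@Rr.T+t))*1000,1).tolist())
    z=P[...,2]
    dot=arm.look_for(n,"dot")
    # heights-based masks
    bx=(np.abs(P[...,0]-.56)<.09)
    seeds={"sander":((272,182) if n=="top" else (295,180)),"blank":((312,178) if n=="top" else (328,193))}
    for k,zt,lo,hi in(("sander",.042,.036,.048),("blank",.034,.027,.040)):
        sd=seeds[k]
        mk=comp((z>lo)&(z<hi),sd)
        if mk is not None: print(k,mk.sum(),rect(m,mk,zt),"zmed",np.median(z[mk]))
    red=((h<8)|(h>172))&(s>140)&(v>70)
    rd=red&(z>.155)&(z<.2);print("handle",rd.sum(),rect(m,rd,.183) , np.median(z[rd]), "high pts", rect(m,rd&(z>.176),.183)[:3] if (rd&(z>.176)).sum()>5 else None)
    for k,zz in(("dot",.034),):
        mk=comp(red&(z<.06)&(z>.02),(309,166) if n=="top" else (332,183)); 
        if mk is not None:print(k,mk.sum(),rect(m,mk,zz)[3])
    if n=="top":
        mk=(np.abs(P[...,0]-.5)<.12)&(np.abs(P[...,1]+.2)<.12)&(s>np.median(s[195:225,390:420])-25)&(v<np.median(v[195:225,390:420])+30)
        mk=comp(cv2.morphologyEx(mk.astype(np.uint8),cv2.MORPH_OPEN,np.ones((5,5))),(404,208));print("mat",rect(m,mk,.003))
        hb=(h>100)&(h<125)&(s>120)&(z>.115)&(z<.135)
        print("headtop",rect(m,hb,.125))
E
```

```text
top press [0.63878479 0.17863891] 0.05411020373395663 res mm [[-3.3, -0.7], [-2.2, 0.1], [2.4, 0.7], [3.1, -0.2]]
sander 322 (array([0.5616015 , 0.16567307]), array([60.7, 39.9]), np.float64(0.2235055947478184), array([0.56164324, 0.16563402])) zmed 0.04246996649267609
blank 659 (array([0.57715253, 0.06036867]), array([110.6,  45.8]), np.float64(0.22110309054943067), array([0.57638928, 0.06027148])) zmed 0.03449603603451834
handle 97 (array([0.63987903, 0.18049176]), array([52.9, 13.7]), np.float64(-0.10107508600983195), array([0.6385806, 0.1807669])) 0.1824912797995848 high pts (array([0.63989612, 0.18065987]), array([52.9, 13.4]), np.float64(-0.10107508600983195))
dot 19 [0.60851131 0.06832604]
mat (array([ 0.50064386, -0.19641068]), array([127.9, 127.1]), np.float64(1.4577844201471115), array([ 0.50034297, -0.19653704]))
headtop (array([0.65761078, 0.18116422]), array([140.6,  51.4]), np.float64(0.038540705535084374), array([0.66058916, 0.17913457]))
scene press [0.64037771 0.17382122] 0.04823665306229417 res mm [[-4.1, -5.9], [-3.7, 5.6], [3.3, 2.2], [4.5, -1.8]]
sander 231 (array([0.55906049, 0.16431166]), array([63.8, 41.6]), np.float64(0.22506868721536977), array([0.55900985, 0.16445694])) zmed 0.041835340525096965
blank 513 (array([0.57383844, 0.05887106]), array([114.5,  47.8]), np.float64(0.22325562379000075), array([0.57253068, 0.0589551 ])) zmed 0.03361530260660195
handle 48 (array([0.63633551, 0.17708134]), array([54.9, 13. ]), np.float64(-0.08767352677233475), array([0.63644438, 0.17688965])) 0.1818123373811073 high pts (array([0.63633551, 0.17708134]), array([54.9, 13. ]), np.float64(-0.08767352677233475))
dot 11 [0.60923511 0.0685777 ]
```

```bash
cat > plan.py <<'E'
from h import *
G=0.019
def pose(gp,yaw,lean):
    """grasp point in the world, heading f=yaw, lean back (deg) -> TCP pos, R"""
    t=np.deg2rad(lean);f=np.array([np.cos(yaw),np.sin(yaw),0]);k=np.array([0,0,1.])
    z=-np.cos(t)*k+np.sin(t)*f;x=-np.cos(t)*f-np.sin(t)*k;y=np.cross(z,x)
    return np.array(gp)+G*z,np.stack([x,y,z],1)
def plan(wps,start=None):
    s=arm.sense()
    p,A=(s["ee_pos"],R.from_euler('xyz',s["tcp_rot"]).as_matrix()) if start is None else start
    for w in wps:
        q,B=pose(*w)
        d=A.T@(q-p)*1000;r=R.from_matrix(A.T@B).as_rotvec()
        print(w,"xyz",np.round(d).astype(int),"rot",np.round(r,2),"| rows",round(max(np.linalg.norm(d)/41.7,np.linalg.norm(r)/.125),1))
        d=np.round(d)/1000;r=np.round(r,2)
        p=p+A@d;A=A@R.from_rotvec(r).as_matrix()
E
python3 - <<'E'
from plan import *
y=.224
c=np.array([.5605,.165]);f=np.array([np.cos(y),np.sin(y)])
g=c-.006*f; b=c-.05*f
plan([((.36,.36,.21),-.05,12),((*(c-.08*f),.16),y,30),((*b,.09),y,30),((*g,.038),y,30)])
E
```

```text
((0.36, 0.36, 0.21), -0.05, 12) xyz [-202 -105   40] rot [-0.03 -0.21 -0.33] | rows 5.5
((np.float64(0.48249866192024976), np.float64(0.14722948346928239), 0.16), 0.224, 30) xyz [-126 -203   77] rot [-0.1  -0.31 -0.26] | rows 6.0
((np.float64(0.5117491637001561), np.float64(0.15389342716830148), 0.09), 0.224, 30) xyz [ 9  0 76] rot [-0. -0.  0.] | rows 1.8
((np.float64(0.5546498996440188), np.float64(0.16366721126019618), 0.038), 0.224, 30) xyz [-12   1  67] rot [-0. -0.  0.] | rows 1.6
```

>>> play_rows(commands=[{"x":-40,"y":-21,"z":8,"rx":-0.006,"ry":-0.042,"rz":-0.066},{"x":-80,"y":-42,"z":16,"rx":-0.012,"ry":-0.084,"rz":-0.13},{"x":-120,"y":-63,"z":24,"rx":-0.018,"ry":-0.126,"rz":-0.2},{"x":-160,"y":-84,"z":32,"rx":-0.024,"ry":-0.168,"rz":-0.264},{"x":-180,"y":-95,"z":36,"rx":-0.03,"ry":-0.21,"rz":-0.33}])

```text
invalid input
```

Run:
```python
from plan import *
y=.224
c=np.array([.5605,.165]);f=np.array([np.cos(y),np.sin(y)])
g=c-.006*f; b=c-.05*f
s=arm.sense();print(s["ee_pos"],s["tcp_rot"],s["time_s"])
plan([((.41,.25,.18),.1,20),((*(c-.08*f),.15),y,30),((*b,.09),y,30),((*g,.038),y,30)])
```

```text
[0.21586184 0.53299843 0.23135306] [3.14143229e+00 3.06051431e-06 2.75680931e+00] 1.3
((0.41, 0.25, 0.18), 0.1, 20) xyz [-292 -186   69] rot [-0.08 -0.34 -0.48] | rows 8.5
((np.float64(0.48249866192024976), np.float64(0.14722948346928239), 0.15), 0.224, 30) xyz [ -51 -109   49] rot [-0.06 -0.18 -0.11] | rows 3.1
((np.float64(0.5117491637001561), np.float64(0.15389342716830148), 0.09), 0.224, 30) xyz [ 4  0 67] rot [ 0.  0. -0.] | rows 1.6
((np.float64(0.5546498996440188), np.float64(0.16366721126019618), 0.038), 0.224, 30) xyz [-12   0  67] rot [ 0.  0. -0.] | rows 1.6
```

>>> play_rows(commands=[{"claw":0,"x":-40,"y":-21,"z":8,"rx":-0.006,"ry":-0.042,"rz":-0.066},{"claw":0,"x":-80,"y":-42,"z":16,"rx":-0.012,"ry":-0.084,"rz":-0.13},{"claw":0,"x":-120,"y":-63,"z":24,"rx":-0.018,"ry":-0.126,"rz":-0.2},{"claw":0,"x":-160,"y":-84,"z":32,"rx":-0.024,"ry":-0.168,"rz":-0.264},{"claw":0,"x":-180,"y":-95,"z":36,"rx":-0.03,"ry":-0.21,"rz":-0.33}])

```text
time_s: 1.72
ee_pos: [0.3481, 0.376, 0.1951]
tcp_rot: [-3.136, 0.213, 3.092]
ft_force: [0.6, 0.0, -0.8]
opening: 0.0855
gripper_force: 0.0
```

Run:
```python
from plan import *
y=.224
c=np.array([.5605,.165]);f=np.array([np.cos(y),np.sin(y)])
g=c-.006*f; b=c-.05*f
s=arm.sense();print(s["ee_pos"],s["tcp_rot"],s["time_s"])
plan([((.43,.23,.18),.1,20),((*(c-.08*f),.15),y,30),((*b,.09),y,30),((*g,.038),y,30)])
```

```text
[0.34805788 0.37597004 0.1950995 ] [-3.13570649  0.21347568  3.09230985] 1.7167
((0.43, 0.23, 0.18), 0.1, 20) xyz [ -86 -140   53] rot [-0.05 -0.14 -0.14] | rows 4.2
((np.float64(0.48249866192024976), np.float64(0.14722948346928239), 0.15), 0.224, 30) xyz [-35 -87  43] rot [-0.05 -0.17 -0.12] | rows 2.5
((np.float64(0.5117491637001561), np.float64(0.15389342716830148), 0.09), 0.224, 30) xyz [ 4  0 67] rot [-0.  0.  0.] | rows 1.6
((np.float64(0.5546498996440188), np.float64(0.16366721126019618), 0.038), 0.224, 30) xyz [-12   0  67] rot [-0.  0.  0.] | rows 1.6
```

>>> play_rows(commands=[{"claw":0,"x":-22,"y":-35,"z":13,"rx":-0.01,"ry":-0.03,"rz":-0.03},{"claw":0,"x":-43,"y":-70,"z":26,"rx":-0.02,"ry":-0.07,"rz":-0.07},{"claw":0,"x":-65,"y":-105,"z":40,"rx":-0.04,"ry":-0.1,"rz":-0.1},{"claw":0,"x":-86,"y":-140,"z":53,"rx":-0.05,"ry":-0.14,"rz":-0.14},{"claw":0,"x":-86,"y":-140,"z":53,"rx":-0.05,"ry":-0.14,"rz":-0.14}])

```text
time_s: 2.13
ee_pos: [0.434, 0.2265, 0.16]
tcp_rot: [3.14, 0.351, -3.053]
ft_force: [-1.0, -0.2, -0.8]
opening: 0.0854
gripper_force: 0.0
```

>>> play_rows(commands=[{"claw":0,"x":-12,"y":-29,"z":14,"rx":-0.02,"ry":-0.06,"rz":-0.04},{"claw":0,"x":-24,"y":-58,"z":29,"rx":-0.03,"ry":-0.11,"rz":-0.08},{"claw":0,"x":-35,"y":-87,"z":43,"rx":-0.05,"ry":-0.17,"rz":-0.12},{"claw":0,"x":-35,"y":-87,"z":43,"rx":-0.05,"ry":-0.17,"rz":-0.12},{"claw":0,"x":-35,"y":-87,"z":43,"rx":-0.05,"ry":-0.17,"rz":-0.12}])

```text
time_s: 2.55
ee_pos: [0.4893, 0.148, 0.1323]
tcp_rot: [-3.141, 0.519, -2.923]
ft_force: [-0.2, 0.9, 0.2]
opening: 0.0854
gripper_force: 0.0
```

Run:
```python
from plan import *
y=.224
s=arm.sense();print(s["ee_pos"],s["tcp_rot"],s["time_s"])
m=cam("wrist");I,D=arm.snapshot("wrist");cv2.imwrite("pics/w1.png",I);np.save("w1.npy",D)
print(m)
for t in("sander","dot","blank","point"):
    print(t,[(np.round(k["xy"]),round(k["confidence"],2),np.round(px(m,*k["xy"],D[int(k["xy"][1]),int(k["xy"][0])]),4)) for k in arm.look_for("wrist",t)[:3]])
from meas import *
P=cloud(m,D);z=P[...,2]
for k,lo,hi,zt,x0,y0 in(("sander",.036,.05,.042,.56,.165),("blank",.026,.04,.034,.576,.06)):
    mk=(z>lo)&(z<hi)&(np.hypot(P[...,0]-x0,P[...,1]-y0)<.07)
    if mk.sum()>50:
        mk=cv2.morphologyEx(mk.astype(np.uint8),cv2.MORPH_OPEN,np.ones((7,7)))>0
        print(k,mk.sum(),rect(m,mk,zt),np.median(z[mk]))
c=np.array([.5605,.165]);f=np.array([np.cos(y),np.sin(y)])
g=c-.006*f; b=c-.05*f
plan([((*b,.09),y,30),((*g,.038),y,30)])
```

```text
[0.48931092 0.14799409 0.13227275] [-3.14123699  0.51921021 -2.92279465] 2.55
{'fx': 355.3931484757195, 'fy': 355.3931484757195, 'cx': 320.46437257417875, 'cy': 201.54389940295403, 'eye': array([0.36336496, 0.11840157, 0.22186124]), 'attitude': array([ 2.34553204e+00, -7.08052993e-04,  1.78978325e+00])}
sander [(array([322., 205.]), 0.83, array([0.5445, 0.16  , 0.0434]))]
dot [(array([187., 184.]), 0.63, array([0.5545, 0.0624, 0.0337]))]
blank [(array([186., 187.]), 0.88, array([0.5572, 0.062 , 0.0339]))]
point []
sander 2928 (array([0.55979736, 0.16570131]), array([63.5, 39.6]), np.float64(0.2198547837227265), array([0.55765262, 0.1651835 ])) 0.04219524355163527
blank 6826 (array([0.57505969, 0.06232027]), array([113.5,  48.5]), np.float64(0.2190469138060509), array([0.56695552, 0.06030637])) 0.03404583470574864
((np.float64(0.5117491637001561), np.float64(0.15389342716830148), 0.09), 0.224, 30) xyz [ 4 -3 68] rot [ 0. -0.  0.] | rows 1.6
((np.float64(0.5546498996440188), np.float64(0.16366721126019618), 0.038), 0.224, 30) xyz [-12   0  67] rot [ 0. -0.  0.] | rows 1.6
```

View pics/w1.png

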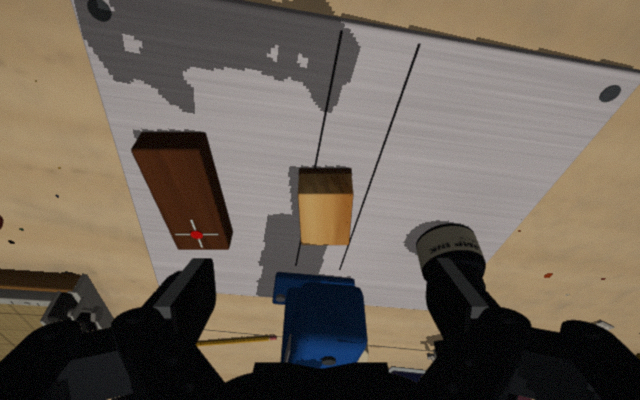

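The wrist view shows the sander at (325,208) between the fingers. The brown blank with its dot at (197,235) is to the left and the jar at (455,255) to the right, both clear. The sander's position agrees with the top camera, so I'm going in.

>>> play_rows(commands=[{"claw":0,"x":2,"y":-1,"z":34},{"claw":0,"x":4,"y":-3,"z":68},{"claw":0,"x":-2,"y":-3,"z":100},{"claw":0,"x":-8,"y":-3,"z":135},{"claw":0,"x":-8,"y":-3,"z":135}])

```text
invalid input
```

>>> play_rows(commands=[{"claw":0.6,"x":0,"y":0,"z":0},{"claw":1,"x":0,"y":0,"z":0},{"claw":1,"x":0,"y":0,"z":0},{"claw":1,"x":0,"y":0,"z":0},{"claw":1,"x":0,"y":0,"z":0}])

```text
invalid input
```

>>> play_rows(commands=[{"claw":1,"x":0,"y":0,"z":0},{"claw":1,"x":0,"y":0,"z":0},{"claw":1,"x":0,"y":0,"z":0},{"claw":1,"x":0,"y":0,"z":0},{"claw":1,"x":0,"y":0,"z":0}])

```text
invalid input
```

Run:
```python
from plan import *
y=.224
s=arm.sense();print(s["ee_pos"],s["tcp_rot"],s["time_s"],s["opening"],s["gripper_force"],s["ft_force"])
A=R.from_euler('xyz',s["tcp_rot"]).as_matrix();gp=s["ee_pos"]-G*A[:,2];print("gp",gp)
f=np.array([np.cos(y),np.sin(y),0])
off=np.array([.5605,.165,0])-gp;off[2]=0;d=off@f   # sander centre ahead of gp
plan([(gp-.012*f+[0,0,.02],y,30),(gp-.07*f+[0,0,.08],y,30),((.47,0,.10),.1,30),((.47,-.15,.10),0,30),(np.array([.5005-d,-.1965,gp[2]-.009+.03]),0,30),(np.array([.5005-d,-.1965,gp[2]-.009+.002]),0,30)])
```

```text
[0.49067319 0.15189912 0.13459488] [-3.14040522  0.52307132 -2.91452852] 2.8 0.08552386750259175 0.0 [ 0.97834275 -0.43485165 -0.3603694 ]
gp [0.48142043 0.14978444 0.15105436]
(array([0.46972023, 0.14711886, 0.17105436]), 0.224, 30) xyz [  0   0 -23] rot [ 0. -0.  0.] | rows 0.6
(array([0.41316926, 0.13423524, 0.23105436]), 0.224, 30) xyz [ 21   0 -81] rot [ 0. -0.  0.] | rows 2.0
((0.47, 0, 0.1), 0.1, 30) xyz [  43 -145  126] rot [ 0.06 -0.    0.11] | rows 4.7
((0.47, -0.15, 0.1), 0, 30) xyz [  13 -150   -8] rot [ 0.05 -0.    0.09] | rows 3.6
(array([ 0.42001624, -0.1965    ,  0.17205436]), 0, 30) xyz [  8 -46 -87] rot [ 0. -0. -0.] | rows 2.4
(array([ 0.42001624, -0.1965    ,  0.14405436]), 0, 30) xyz [14  0 24] rot [ 0. -0. -0.] | rows 0.7
```

>>> play_rows(commands=[{"claw":0,"x":2,"y":-1,"z":34,"rx":0,"ry":0,"rz":0},{"claw":0,"x":4,"y":-3,"z":68,"rx":0,"ry":0,"rz":0},{"claw":0,"x":-2,"y":-3,"z":100,"rx":0,"ry":0,"rz":0},{"claw":0,"x":-8,"y":-3,"z":135,"rx":0,"ry":0,"rz":0},{"claw":0,"x":-8,"y":-3,"z":135,"rx":0,"ry":0,"rz":0}])

```text
time_s: 3.22
ee_pos: [0.5631, 0.1654, 0.0133]
tcp_rot: [-3.141, 0.513, -2.915]
ft_force: [-1.6, 0.4, -0.4]
opening: 0.0856
gripper_force: 0.0
```

>>> play_rows(commands=[{"claw":0.5,"x":0,"y":0,"z":0,"rx":0,"ry":0,"rz":0},{"claw":1,"x":0,"y":0,"z":0,"rx":0,"ry":0,"rz":0},{"claw":1,"x":0,"y":0,"z":0,"rx":0,"ry":0,"rz":0},{"claw":1,"x":0,"y":0,"z":0,"rx":0,"ry":0,"rz":0},{"claw":1,"x":0,"y":0,"z":0,"rx":0,"ry":0,"rz":0}])

```text
time_s: 3.63
ee_pos: [0.564, 0.1641, 0.0233]
tcp_rot: [-3.14, 0.526, -2.916]
ft_force: [-2.8, 0.1, 5.3]
opening: 0.0387
gripper_force: 61.7
```

>>> play_rows(commands=[{"claw":1,"x":0,"y":0,"z":0,"rx":0,"ry":0,"rz":0},{"claw":1,"x":0,"y":0,"z":0,"rx":0,"ry":0,"rz":0},{"claw":1,"x":0,"y":0,"z":0,"rx":0,"ry":0,"rz":0},{"claw":1,"x":0,"y":0,"z":0,"rx":0,"ry":0,"rz":0},{"claw":1,"x":0,"y":0,"z":0,"rx":0,"ry":0,"rz":0}])

```text
time_s: 4.05
ee_pos: [0.5641, 0.1641, 0.0233]
tcp_rot: [-3.14, 0.526, -2.917]
ft_force: [-6.8, 0.4, 8.6]
opening: 0.0393
gripper_force: 62.5
```

```bash
cat > p2.py <<'E'
from plan import *
y=.224
s=arm.sense();print(s["ee_pos"],s["tcp_rot"],s["time_s"],s["opening"],s["gripper_force"],s["ft_force"])
A=R.from_euler('xyz',s["tcp_rot"]).as_matrix();gp=s["ee_pos"]-G*A[:,2];print("gp",gp)
f=np.array([np.cos(y),np.sin(y),0])
off=np.array([.5605,.165,0])-gp;off[2]=0;d=off@f;print("d",d)
plan([(gp-.012*f+[0,0,.02],y,30),(gp-.07*f+[0,0,.08],y,30),((.47,0,.10),.1,30),((.47,-.15,.10),0,30),(np.array([.5005-d,-.1965,gp[2]-.009+.03]),0,30),(np.array([.5005-d,-.1965,gp[2]-.009+.002]),0,30)])
E
python3 p2.py
```

```text
[0.5640515  0.16414534 0.02334733] [-3.14042708  0.52645695 -2.91652397] 4.05 0.039330858696858484 62.52782106399536 [-6.84792312  0.3852093   8.58518902]
gp [0.55474036 0.16203629 0.03977458]
d 0.006274073737553155
(array([0.54304016, 0.15937072, 0.05977458]), 0.224, 30) xyz [  0   0 -23] rot [-0.  0.  0.] | rows 0.6
(array([0.48648919, 0.14648709, 0.11977458]), 0.224, 30) xyz [ 20   0 -81] rot [-0.  0.  0.] | rows 2.0
((0.47, 0, 0.1), 0.1, 30) xyz [  53 -140   -8] rot [0.06 0.   0.11] | rows 3.6
((0.47, -0.15, 0.1), 0, 30) xyz [  12 -150   -7] rot [0.05 0.   0.08] | rows 3.6
(array([ 0.49422593, -0.1965    ,  0.06077458]), 0, 30) xyz [ -1 -47  46] rot [0. 0. 0.] | rows 1.6
(array([ 0.49422593, -0.1965    ,  0.03277458]), 0, 30) xyz [14  0 24] rot [0. 0. 0.] | rows 0.7
```

>>> play_rows(commands=[{"claw":1,"x":0,"y":0,"z":-12,"rx":0,"ry":0,"rz":0},{"claw":1,"x":0,"y":0,"z":-25,"rx":0,"ry":0,"rz":0},{"claw":1,"x":8,"y":0,"z":-55,"rx":0,"ry":0,"rz":0},{"claw":1,"x":15,"y":0,"z":-85,"rx":0,"ry":0,"rz":0},{"claw":1,"x":20,"y":0,"z":-104,"rx":0,"ry":0,"rz":0}])

```text
time_s: 4.47
ee_pos: [0.4943, 0.1481, 0.103]
tcp_rot: [-3.14, 0.524, -2.917]
ft_force: [0.3, 1.1, 0.2]
opening: 0.0394
gripper_force: 61.1
```

>>> play_rows(commands=[{"claw":1,"x":9,"y":-23,"z":-1,"rx":0.01,"ry":0,"rz":0.02},{"claw":1,"x":22,"y":-58,"z":-3,"rx":0.02,"ry":0,"rz":0.04},{"claw":1,"x":36,"y":-95,"z":-5,"rx":0.04,"ry":0,"rz":0.07},{"claw":1,"x":47,"y":-125,"z":-7,"rx":0.05,"ry":0,"rz":0.1},{"claw":1,"x":53,"y":-140,"z":-8,"rx":0.06,"ry":0,"rz":0.11}])

```text
time_s: 4.88
ee_pos: [0.4777, -0.002, 0.0825]
tcp_rot: [3.142, 0.524, -3.047]
ft_force: [0.3, 0.2, -0.7]
opening: 0.0396
gripper_force: 61.1
```

>>> play_rows(commands=[{"claw":1,"x":3,"y":-35,"z":-2,"rx":0.01,"ry":0,"rz":0.02},{"claw":1,"x":6,"y":-72,"z":-4,"rx":0.02,"ry":0,"rz":0.04},{"claw":1,"x":9,"y":-110,"z":-5,"rx":0.04,"ry":0,"rz":0.06},{"claw":1,"x":11,"y":-138,"z":-7,"rx":0.05,"ry":0,"rz":0.08},{"claw":1,"x":12,"y":-150,"z":-7,"rx":0.05,"ry":0,"rz":0.08}])

```text
time_s: 5.3
ee_pos: [0.4798, -0.1541, 0.0834]
tcp_rot: [-3.135, 0.525, -3.139]
ft_force: [0.5, 0.4, -0.5]
opening: 0.039
gripper_force: 61.1
```

Run:
```python
from plan import *
s=arm.sense();print(s["ee_pos"],s["tcp_rot"],s["time_s"],s["opening"],s["gripper_force"])
d=.0063
m=cam("wrist");I,D=arm.snapshot("wrist");cv2.imwrite("pics/w2.png",I)
plan([(np.array([.5005-d,-.1965,.0398-.009+.03]),0,30),(np.array([.5005-d,-.1965,.0398-.009+.002]),0,30)])
```

```text
[ 0.47983439 -0.1540846   0.08344621] [-3.13496143  0.52544424 -3.13853393] 5.3 0.039040596357156114 61.10409736633301
(array([ 0.4942, -0.1965,  0.0608]), 0, 30) xyz [ -1 -41  46] rot [-0.01  0.    0.  ] | rows 1.5
(array([ 0.4942, -0.1965,  0.0328]), 0, 30) xyz [14  0 24] rot [0. 0. 0.] | rows 0.7
```

View pics/w2.png

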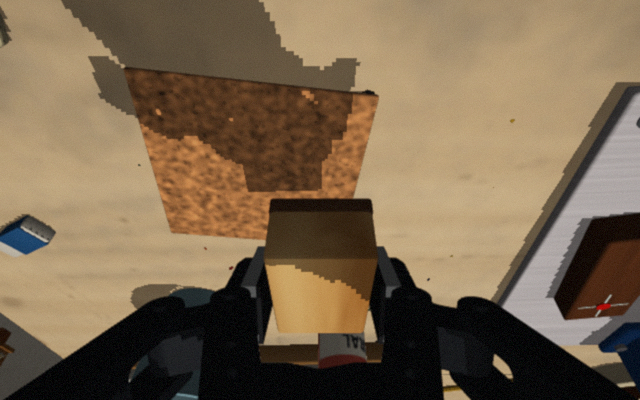

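The sander at (322,265) is held level between the pads, with the mat beyond it at (260,150). The blank has not moved, so I'm placing the sander.

>>> play_rows(commands=[{"claw":1,"x":0,"y":-18,"z":16,"rx":0,"ry":0,"rz":0},{"claw":1,"x":-1,"y":-34,"z":33,"rx":0,"ry":0,"rz":0},{"claw":1,"x":-1,"y":-41,"z":46,"rx":0,"ry":0,"rz":0},{"claw":1,"x":3,"y":-41,"z":53,"rx":0,"ry":0,"rz":0},{"claw":1,"x":6,"y":-41,"z":58,"rx":0,"ry":0,"rz":0}])

```text
time_s: 5.77
ee_pos: [0.5029, -0.1909, 0.0281]
tcp_rot: [-3.139, 0.522, -3.136]
ft_force: [0.1, 0.5, -0.4]
opening: 0.039
gripper_force: 61.1
```

>>> play_rows(commands=[{"claw":1,"x":4,"y":0,"z":6,"rx":0,"ry":0,"rz":0},{"claw":1,"x":7,"y":0,"z":12,"rx":0,"ry":0,"rz":0},{"claw":1,"x":7,"y":0,"z":12,"rx":0,"ry":0,"rz":0},{"claw":1,"x":7,"y":0,"z":12,"rx":0,"ry":0,"rz":0},{"claw":1,"x":7,"y":0,"z":12,"rx":0,"ry":0,"rz":0}])

```text
time_s: 6.18
ee_pos: [0.5028, -0.1905, 0.0142]
tcp_rot: [-3.139, 0.522, -3.136]
ft_force: [-0.4, -0.1, -0.7]
opening: 0.0394
gripper_force: 62.4
```

Run:
```python
from plan import *
s=arm.sense();print(s["ee_pos"],s["tcp_rot"],s["time_s"],s["opening"],s["gripper_force"],s["ft_force"])
d=.0063
plan([(np.array([.5005-d,-.1965,.0398-.009+.001]),0,30)])
```

```text
[ 0.50277512 -0.19050525  0.01419598] [-3.13937701  0.52184148 -3.13579929] 6.1833 0.03939030109473935 62.39466905593872 [-0.39229636 -0.12730253 -0.70983219]
(array([ 0.4942, -0.1965,  0.0318]), 0, 30) xyz [-1 -6 -1] rot [ 0.   -0.    0.01] | rows 0.1
```

>>> play_rows(commands=[{"claw":0.6,"x":0,"y":0,"z":0,"rx":0,"ry":0,"rz":0},{"claw":0.3,"x":0,"y":0,"z":0,"rx":0,"ry":0,"rz":0},{"claw":0,"x":0,"y":0,"z":0,"rx":0,"ry":0,"rz":0},{"claw":0,"x":0,"y":0,"z":0,"rx":0,"ry":0,"rz":0},{"claw":0,"x":0,"y":0,"z":0,"rx":0,"ry":0,"rz":0}])

```text
time_s: 6.6
ee_pos: [0.503, -0.1909, 0.0142]
tcp_rot: [-3.139, 0.522, -3.136]
ft_force: [-0.4, -0.5, 0.4]
opening: 0.0846
gripper_force: 0.0
```

>>> play_rows(commands=[{"claw":0,"x":0,"y":0,"z":-20,"rx":0,"ry":0,"rz":0},{"claw":0,"x":0,"y":0,"z":-50,"rx":0,"ry":0,"rz":0},{"claw":0,"x":0,"y":0,"z":-85,"rx":0,"ry":0,"rz":0},{"claw":0,"x":0,"y":0,"z":-110,"rx":0,"ry":0,"rz":0},{"claw":0,"x":0,"y":0,"z":-120,"rx":0,"ry":0,"rz":0}])

```text
time_s: 7.02
ee_pos: [0.4431, -0.1918, 0.1213]
tcp_rot: [-3.136, 0.525, -3.135]
ft_force: [0.7, -0.3, -0.1]
opening: 0.0851
gripper_force: 0.0
```

Run:
```python
from plan import *
from meas import *
s=arm.sense();print(s["ee_pos"],s["tcp_rot"],s["time_s"],s["opening"])
for n in("top","wrist"):
    m=cam(n);I,D=arm.snapshot(n);P=cloud(m,D);z=P[...,2]
    for k,lo,hi,zt,x0,y0 in(("sander",.025,.04,.033,.50,-.195),("blank",.026,.045,.034,.576,.06)):
        mk=(z>lo)&(z<hi)&(np.hypot(P[...,0]-x0,P[...,1]-y0)<.08)
        mk=cv2.morphologyEx(mk.astype(np.uint8),cv2.MORPH_OPEN,np.ones((3,3)))>0
        if mk.sum()>50: print(n,k,mk.sum(),rect(m,mk,zt),np.median(z[mk]))
# blank grasp
y=.222;c=np.array([.576,.060]);f=np.array([np.cos(y),np.sin(y)]);g=c-.042*f
plan([((.45,-.09,.14),.1,33),((*(g-.05*f),.12),y,35),((*g,.037),y,35)])
```

```text
[ 0.44305726 -0.19177023  0.12129472] [-3.13622351  0.52461451 -3.1350372 ] 7.0167 0.08510848166194035
top sander 333 (array([ 0.50232983, -0.19104932]), array([57. , 40.6]), np.float64(0.014499226853854186), array([ 0.50246382, -0.1915691 ])) 0.033720956634369914
top blank 663 (array([0.57701056, 0.06013002]), array([111. ,  45.7]), np.float64(0.2155263480030205), array([0.57643415, 0.06008924])) 0.03457787752802344
wrist sander 3458 (array([ 0.49935376, -0.19173091]), array([65.5, 39.6]), np.float64(0.004330823202011169), array([ 0.49676257, -0.19170011])) 0.03308667576467994
wrist blank 4156 (array([0.57389349, 0.05585508]), array([120.7,  53.2]), np.float64(0.2188073458212414), array([0.57180119, 0.05291883])) 0.03451490394886696
((0.45, -0.09, 0.14), 0.1, 33) xyz [-17 103   5] rot [-0.06 -0.05 -0.08] | rows 2.5
((np.float64(0.4862577684505325), np.float64(0.03974334981983051), 0.12), 0.222, 35) xyz [-31 127  44] rot [-0.06 -0.04 -0.1 ] | rows 3.3
((np.float64(0.5350307203795909), np.float64(0.05075239883079219), 0.037), 0.222, 35) xyz [ 7  0 97] rot [-0.  0. -0.] | rows 2.3
```

The sander lies flat on the mat, about 5 mm off centre. Next, the blank.

>>> play_rows(commands=[{"claw":0,"x":-4,"y":25,"z":1,"rx":-0.01,"ry":-0.01,"rz":-0.02},{"claw":0,"x":-10,"y":60,"z":3,"rx":-0.03,"ry":-0.03,"rz":-0.05},{"claw":0,"x":-15,"y":90,"z":4,"rx":-0.05,"ry":-0.04,"rz":-0.07},{"claw":0,"x":-17,"y":103,"z":5,"rx":-0.06,"ry":-0.05,"rz":-0.08},{"claw":0,"x":-17,"y":103,"z":5,"rx":-0.06,"ry":-0.05,"rz":-0.08}])

```text
time_s: 7.53
ee_pos: [0.4587, -0.0847, 0.1202]
tcp_rot: [3.129, 0.57, -3.041]
ft_force: [0.7, 0.3, -1.2]
opening: 0.0855
gripper_force: 0.0
```

>>> play_rows(commands=[{"claw":0,"x":-9,"y":36,"z":12,"rx":-0.02,"ry":-0.01,"rz":-0.03},{"claw":0,"x":-18,"y":72,"z":25,"rx":-0.04,"ry":-0.02,"rz":-0.06},{"claw":0,"x":-26,"y":106,"z":37,"rx":-0.05,"ry":-0.03,"rz":-0.08},{"claw":0,"x":-31,"y":127,"z":44,"rx":-0.06,"ry":-0.04,"rz":-0.1},{"claw":0,"x":-31,"y":127,"z":44,"rx":-0.06,"ry":-0.04,"rz":-0.1}])

```text
time_s: 7.95
ee_pos: [0.4956, 0.0468, 0.1009]
tcp_rot: [3.138, 0.611, -2.919]
ft_force: [-0.8, -0.1, -0.4]
opening: 0.0856
gripper_force: 0.0
```

Run:
```python
from plan import *
from meas import *
m=cam("wrist");I,D=arm.snapshot("wrist");P=cloud(m,D);z=P[...,2]
s=arm.sense();print(s["ee_pos"],s["tcp_rot"],s["time_s"],s["opening"])
mk=(z>.026)&(z<.045)&(np.hypot(P[...,0]-.576,P[...,1]-.06)<.08)
mk=cv2.morphologyEx(mk.astype(np.uint8),cv2.MORPH_OPEN,np.ones((3,3)))>0
print(mk.sum(),rect(m,mk,.034),np.median(z[mk]))
y=.22;c=np.array([.576,.060]);f=np.array([np.cos(y),np.sin(y)]);g=c-.042*f
plan([((*g,.037),y,35)])
```

```text
[0.49567042 0.04538396 0.10123301] [ 3.13854654  0.61024783 -2.91973148] 8.0 0.0855028254716108
5937 (array([0.57352032, 0.05976656]), array([116.3,  45.4]), np.float64(0.21981175702636468), array([0.5638866, 0.057588 ])) 0.03422867866323509
((np.float64(0.5350123071281145), np.float64(0.050834355830603487), 0.037), 0.22, 35) xyz [ 4 -4 94] rot [ 0. -0.  0.] | rows 2.3
```

>>> play_rows(commands=[{"claw":0,"x":1,"y":-1,"z":25,"rx":0,"ry":0,"rz":0},{"claw":0,"x":2,"y":-3,"z":55,"rx":0,"ry":0,"rz":0},{"claw":0,"x":3,"y":-4,"z":78,"rx":0,"ry":0,"rz":0},{"claw":0,"x":4,"y":-4,"z":90,"rx":0,"ry":0,"rz":0},{"claw":0,"x":4,"y":-4,"z":94,"rx":0,"ry":0,"rz":0}])

```text
time_s: 8.42
ee_pos: [0.5467, 0.0498, 0.0211]
tcp_rot: [3.138, 0.609, -2.925]
ft_force: [0.9, -0.4, 0.5]
opening: 0.0857
gripper_force: 0.0
```

>>> play_rows(commands=[{"claw":0.3,"x":0,"y":0,"z":0,"rx":0,"ry":0,"rz":0},{"claw":0.5,"x":0,"y":0,"z":0,"rx":0,"ry":0,"rz":0},{"claw":0.7,"x":0,"y":0,"z":0,"rx":0,"ry":0,"rz":0},{"claw":1,"x":0,"y":0,"z":0,"rx":0,"ry":0,"rz":0},{"claw":1,"x":0,"y":0,"z":0,"rx":0,"ry":0,"rz":0}])

```text
time_s: 8.83
ee_pos: [0.5472, 0.0507, 0.025]
tcp_rot: [3.141, 0.615, -2.922]
ft_force: [-0.7, -0.8, 3.0]
opening: 0.0445
gripper_force: 61.1
```

Run:
```python
from plan import *
from meas import *
m=cam("top");I,D=arm.snapshot("top");P=cloud(m,D)
hsv=cv2.cvtColor(I,cv2.COLOR_BGR2HSV).astype(int);h,sa,v=hsv[...,0],hsv[...,1],hsv[...,2]
red=((h<8)|(h>172))&(sa>140)&(v>70)&(np.abs(P[...,2]-.034)<.012)&(np.hypot(P[...,0]-.609,P[...,1]-.068)<.03)
dot=rect(m,red,.034)[3];print("dot",red.sum(),dot)
s=arm.sense();print(s["ee_pos"],s["tcp_rot"],s["time_s"],s["opening"],s["gripper_force"],s["ft_force"])
A=R.from_euler('xyz',s["tcp_rot"]).as_matrix();gp=s["ee_pos"]-G*A[:,2]
y0=np.arctan2(-A[1,0],-A[0,0]);lean=np.rad2deg(np.arcsin(-A[2,0]));print("gp",gp,"yaw",y0,"lean",lean)
# dot in top-camera frame; use dot rel to gp (2 mm bias removed by relative displacement)
T=np.array([.639,.180]);dy=.05-y0
def at(frac,pt):
    a=dy*frac;Rm=np.array([[np.cos(a),-np.sin(a)],[np.sin(a),np.cos(a)]])
    return (*(pt+Rm@(gp[:2]-dot)),gp[2]),y0+a,lean
tmid=T-.03*np.array([1,.05])
for n in(dot+(tmid-dot)*.5,): pass
plan([at(.5,dot+(tmid-dot)*.5),at(1,tmid),at(1,T)])
```

```text
dot 21 [0.61013511 0.06696532]
[0.54722815 0.0507322  0.02497415] [ 3.14075765  0.61481564 -2.9222456 ] 8.8833 0.04400422157899747 61.4617702877149 [-3.64484923 -1.88241519  4.95023595]
gp [0.53653485 0.04833204 0.04049486] yaw 0.21934705445647226 lean 35.226341140489886
((np.float64(0.5346551188052922), np.float64(0.1103906852687826), np.float64(0.04049485719368334)), np.float64(0.13467352722823614), np.float64(35.226341140489886)) xyz [-9 60  7] rot [ 0.05 -0.    0.07] | rows 1.5
((np.float64(0.5333121616025862), np.float64(0.1725377631307344), np.float64(0.04049485719368334)), np.float64(0.05000000000000002), np.float64(35.226341140489886)) xyz [-6 61  4] rot [ 0.05 -0.    0.07] | rows 1.5
((np.float64(0.5633121616025862), np.float64(0.1740377631307344), np.float64(0.04049485719368334)), np.float64(0.05000000000000002), np.float64(35.226341140489886)) xyz [-25   0  17] rot [-0. -0. -0.] | rows 0.7
```

>>> play_rows(commands=[{"claw":1,"x":-1,"y":10,"z":1,"rx":0.01,"ry":0,"rz":0.01},{"claw":1,"x":-4,"y":25,"z":3,"rx":0.02,"ry":0,"rz":0.03},{"claw":1,"x":-6,"y":40,"z":5,"rx":0.03,"ry":0,"rz":0.05},{"claw":1,"x":-8,"y":53,"z":6,"rx":0.045,"ry":0,"rz":0.06},{"claw":1,"x":-9,"y":60,"z":7,"rx":0.05,"ry":0,"rz":0.07}])

```text
time_s: 9.3
ee_pos: [0.546, 0.1129, 0.025]
tcp_rot: [-3.141, 0.616, -3.008]
ft_force: [0.3, -2.7, 4.3]
opening: 0.0445
gripper_force: 61.1
```

>>> play_rows(commands=[{"claw":1,"x":-1,"y":15,"z":1,"rx":0.01,"ry":0,"rz":0.02},{"claw":1,"x":-3,"y":33,"z":2,"rx":0.02,"ry":0,"rz":0.04},{"claw":1,"x":-5,"y":49,"z":3,"rx":0.04,"ry":0,"rz":0.06},{"claw":1,"x":-6,"y":58,"z":4,"rx":0.05,"ry":0,"rz":0.07},{"claw":1,"x":-6,"y":61,"z":4,"rx":0.05,"ry":0,"rz":0.07}])

```text
time_s: 9.72
ee_pos: [0.5448, 0.1752, 0.025]
tcp_rot: [3.141, 0.616, -3.092]
ft_force: [1.4, -1.9, 2.5]
opening: 0.0441
gripper_force: 61.2
```

```bash
cat > look.py <<'E'
import sys
from plan import *
from meas import *
s=arm.sense();print(s["ee_pos"],s["tcp_rot"],s["time_s"],s["opening"],s["gripper_force"],s["ft_force"])
A=R.from_euler('xyz',s["tcp_rot"]).as_matrix();gp=s["ee_pos"]-G*A[:,2]
print("gp",gp,"yaw",np.arctan2(-A[1,0],-A[0,0]))
for n in("top","scene","wrist"):
    m=cam(n);I,D=arm.snapshot(n);cv2.imwrite(f"pics/{n}_{sys.argv[1]}.png",I);P=cloud(m,D);z=P[...,2]
    hsv=cv2.cvtColor(I,cv2.COLOR_BGR2HSV).astype(int);h,sa,v=hsv[...,0],hsv[...,1],hsv[...,2]
    red=((h<8)|(h>172))&(sa>140)&(v>60)&(np.abs(z-.034)<.012)&(np.hypot(P[...,0]-.625,P[...,1]-.175)<.05)
    if red.sum()>2: print(n,"dot",red.sum(),rect(m,red,.034)[3],np.median(z[red]))
    rd=((h<8)|(h>172))&(sa>140)&(v>70)&(z>.15)&(z<.2)&(np.hypot(P[...,0]-.639,P[...,1]-.18)<.05)
    if rd.sum()>20: print(n,"handle",rd.sum(),rect(m,rd&(z>np.median(z[rd])-.007),np.median(z[rd]))[:3],np.median(z[rd]))
    print(n,"net dot",[(np.round(k["xy"]),round(k["confidence"],2),np.round(plane(m,*k["xy"],.034),4)) for k in arm.look_for(n,"dot")[:3]])
E
python3 look.py a
```

```text
[0.54478974 0.17517927 0.02501591] [ 3.14103809  0.61578918 -3.09219907] 9.7167 0.044056630521561536 61.19577742181718 [ 1.38423183 -1.86326166  2.4928835 ]
gp [0.53382919 0.1746269  0.04052594] yaw 0.04939358252375847
top handle 101 (array([0.64004163, 0.18046068]), array([52.9, 14.4]), np.float64(-0.11157326702692405)) 0.1823165617637783
top net dot [(array([293., 268.]), 0.96, array([0.3309, 0.1032, 0.034 ])), (array([270., 181.]), 0.65, array([0.5638, 0.1707, 0.034 ]))]
scene dot 6 [0.61019707 0.18001196] 0.0353597025945081
scene handle 52 (array([0.63841449, 0.1783549 ]), array([55.1, 13.9]), np.float64(-0.08767352677233475)) 0.1808905464807713
scene net dot [(array([299., 171.]), 0.89, array([0.5914, 0.1723, 0.034 ])), (array([249., 247.]), 0.71, array([0.3113, 0.1094, 0.034 ]))]
wrist dot 106 [0.61425602 0.17942189] 0.03526000392689667
wrist net dot [(array([322., 274.]), 0.8, array([0.5387, 0.1735, 0.034 ]))]
```

Run:
```python
import cv2
a=cv2.imread("pics/wrist_a.png")[150:400,200:450];b=cv2.imread("pics/scene_a.png")[80:205,240:365]
cv2.imwrite("pics/va.png",cv2.hconcat([cv2.resize(a,(400,400),interpolation=cv2.INTER_CUBIC),cv2.resize(b,(400,400),interpolation=cv2.INTER_CUBIC)]))
```

```text
(no output)
```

View pics/va.png

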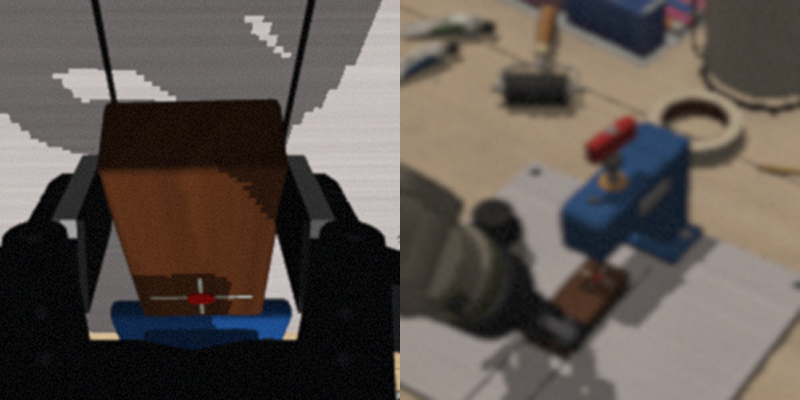

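The wrist crop shows the dot at crop (201,299) and the blank's front end slightly left of the two bed lines. I'll measure its lateral offset against those lines.

```bash
cat > lines.py <<'E'
from meas import *
def lines(I,m,rows):
    """bed lines: darkest thin features; returns press y-centre line (point,yaw)"""
    g=cv2.cvtColor(I,cv2.COLOR_BGR2GRAY).astype(float)
    bh=cv2.morphologyEx(g.astype(np.uint8),cv2.MORPH_BLACKHAT,np.ones((1,9),np.uint8)).astype(float)
    L=[]
    for (x0,x1) in rows[1]:
        pts=[]
        for r in rows[0]:
            seg=bh[r,x0:x1]
            if seg.max()>25:
                w=np.where(seg>seg.max()*.4,seg,0);j=seg.argmax();k=slice(max(j-3,0),j+4)
                pts.append(plane(m,x0+(w[k]*np.arange(x0,x1)[k]).sum()/w[k].sum()-x0,r,.012)[:2])
        pts=np.array(pts);c=np.median(pts,0);vx,vy,px_,py_=cv2.fitLine(pts.astype(np.float32),cv2.DIST_HUBER,0,.001,.001).ravel()
        if vx<0:vx,vy=-vx,-vy
        L.append((np.array([px_,py_]),np.arctan2(vy,vx),len(pts)))
    return L
E
python3 - <<'E'
from lines import *
m=cam("wrist");I=cv2.imread("pics/wrist_a.png")
for p,a,n in lines(I,m,(range(150,212),((245,285),(370,402)))): print(p,a,n, "y at x=.615",p[1]+np.tan(a)*(.615-p[0]))
E
```

```text
[0.50814   0.1501217] 0.057399485 62 y at x=.615 0.15626216
[0.4993645  0.19582723] 0.058734156 62 y at x=.615 0.20262681
```

>>> play_rows(commands=[{"claw":1,"x":-5,"y":0,"z":3,"rx":0,"ry":0,"rz":0},{"claw":1,"x":-12,"y":0,"z":8,"rx":0,"ry":0,"rz":0},{"claw":1,"x":-19,"y":0,"z":13,"rx":0,"ry":0,"rz":0},{"claw":1,"x":-24,"y":0,"z":17,"rx":0,"ry":0,"rz":0},{"claw":1,"x":-24,"y":0,"z":17,"rx":0,"ry":0,"rz":0}])

```text
time_s: 10.43
ee_pos: [0.5751, 0.1744, 0.025]
tcp_rot: [3.14, 0.616, -3.095]
ft_force: [1.9, 0.8, 3.8]
opening: 0.0444
gripper_force: 61.1
```

```bash
python3 look.py b
python3 - <<'E'
from lines import *
m=cam("wrist");I=cv2.imread("pics/wrist_b.png")
for p,a,n in lines(I,m,(range(140,200),((235,290),(365,402)))): print(p,a,n, "y at x=.64",p[1]+np.tan(a)*(.64-p[0]))
a=I[130:400,185:455];b=cv2.imread("pics/scene_b.png")[110:235,240:365]
cv2.imwrite("pics/vb.png",cv2.hconcat([cv2.resize(a,(400,400),interpolation=cv2.INTER_CUBIC),cv2.resize(b,(400,400),interpolation=cv2.INTER_CUBIC)]))
E
```

```text
[0.57506817 0.17440977 0.02497903] [ 3.14017948  0.61593362 -3.09478458] 10.4333 0.044387247743660214 61.1177509278059 [1.88668401 0.8163925  3.80904613]
gp [0.56410477 0.17386934 0.04048747] yaw 0.04680806929665561
top handle 98 (array([0.64004199, 0.18073863]), array([52.9, 13.4]), np.float64(-0.10107481969372323)) 0.182495629226334
top net dot [(array([271., 174.]), 0.8, array([0.5832, 0.1691, 0.034 ])), (array([295., 273.]), 0.72, array([0.3187, 0.0973, 0.034 ]))]
scene dot 5 [0.64196597 0.17807065] 0.03437753002469146
scene handle 53 (array([0.63806323, 0.17807365]), array([55.1, 13.9]), np.float64(-0.08767352677233475)) 0.18124068080444244
scene net dot [(array([250., 248.]), 0.75, array([0.3115, 0.106 , 0.034 ])), (array([308., 164.]), 0.65, array([0.6282, 0.167 , 0.034 ]))]
wrist dot 109 [0.64418936 0.17950221] 0.035284824642905055
wrist net dot [(array([324., 272.]), 0.95, array([0.5671, 0.1741, 0.034 ]))]
[0.5320178  0.15186466] 0.058008686 60 y at x=.64 0.15813561
[0.5293312  0.19790904] 0.062603846 60 y at x=.64 0.2048464
```

View pics/vb.png

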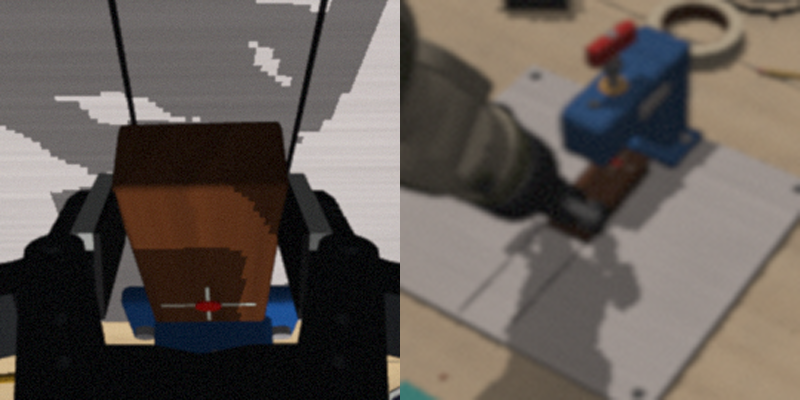

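Run:
```python
from lines import *
m=cam("wrist");I,D=arm.snapshot("wrist");P=cloud(m,D)
hsv=cv2.cvtColor(I,cv2.COLOR_BGR2HSV).astype(int);h=hsv[...,0]
bl=(h>100)&(h<125)&(hsv[...,1]>110)&(hsv[...,2]>30)&(P[...,2]<.04)&(D>0)
v,u=np.nonzero(bl);print(bl.sum(),u.min(),u.max(),v.min(),v.max())
for c in list(range(268,290,4))+list(range(365,388,4)):
    r=np.nonzero(bl[:,c])[0]
    if len(r)>4: print(c,r[0],r[-1],np.round(P[r[0]+1,c],4),np.round(P[r[len(r)//2],c],4),"edge@.022",np.round(plane(m,c,r[0],.022)[:2],4),"@.012",np.round(plane(m,c,r[0],.012)[:2],4))
# blank far (column) end
br=(h<20)&(hsv[...,1]>60)&(abs(P[...,2]-.034)<.008)
for c in range(295,355,15):
    r=np.nonzero(br[:,c])[0];print("blank end",c,r[-1],np.round(plane(m,c,r[-1],.034)[:2],4))
```

```text
2311 268 475 324 399
268 327 336 [0.6832 0.1423 0.0164] [0.6811 0.1428 0.0198] edge@.022 [0.6652 0.1441] @.012 [0.6938 0.1412]
272 324 346 [0.6821 0.145  0.0147] [0.6817 0.1456 0.0216] edge@.022 [0.6598 0.1469] @.012 [0.6877 0.1444]
276 324 354 [0.682  0.1477 0.0147] [0.6877 0.148  0.0223] edge@.022 [0.6597 0.1494] @.012 [0.6875 0.1472]
280 324 349 [0.6824 0.1504 0.0145] [0.6839 0.1509 0.0221] edge@.022 [0.6595 0.1519] @.012 [0.6874 0.1501]
284 331 349 [0.6818 0.1535 0.0194] [0.6902 0.1534 0.022 ] edge@.022 [0.6722 0.154 ] @.012 [0.7017 0.1524]
288 342 350 [0.696  0.156  0.0222] [0.7022 0.1559 0.0225] edge@.022 [0.6946 0.156 ] @.012 [0.7269 0.1547]
365 335 361 [0.6799 0.2082 0.0219] [0.6937 0.2099 0.0257] edge@.022 [0.6777 0.2079] @.012 [0.7079 0.2131]
369 324 350 [0.6764 0.2109 0.0157] [0.683  0.2114 0.0222] edge@.022 [0.6572 0.2074] @.012 [0.6847 0.2125]
373 324 349 [0.678  0.214  0.0151] [0.6799 0.2136 0.0225] edge@.022 [0.6571 0.2099] @.012 [0.6846 0.2153]
377 324 349 [0.6779 0.2167 0.0151] [0.6801 0.2163 0.0224] edge@.022 [0.657  0.2124] @.012 [0.6845 0.2182]
381 328 353 [0.6778 0.2191 0.0178] [0.688  0.2205 0.0225] edge@.022 [0.664  0.2162] @.012 [0.6924 0.2224]
blank end 295 346 [0.6634 0.1617]
blank end 310 346 [0.663  0.1709]
blank end 325 346 [0.6626 0.1801]
blank end 340 346 [0.6622 0.1893]
```

>>> play_rows(commands=[{"claw":0.7,"x":0,"y":0,"z":0,"rx":0,"ry":0,"rz":0},{"claw":0.4,"x":0,"y":0,"z":0,"rx":0,"ry":0,"rz":0},{"claw":0.1,"x":0,"y":0,"z":0,"rx":0,"ry":0,"rz":0},{"claw":0,"x":0,"y":0,"z":0,"rx":0,"ry":0,"rz":0},{"claw":0,"x":0,"y":0,"z":0,"rx":0,"ry":0,"rz":0}])

```text
time_s: 11.2
ee_pos: [0.5716, 0.1747, 0.0221]
tcp_rot: [3.141, 0.61, -3.093]
ft_force: [-0.0, 0.0, 0.5]
opening: 0.0843
gripper_force: 0.0
```

>>> play_rows(commands=[{"claw":0,"x":0,"y":0,"z":-10,"rx":0,"ry":0,"rz":0},{"claw":0,"x":5,"y":0,"z":-35,"rx":0,"ry":0,"rz":0},{"claw":0,"x":12,"y":0,"z":-65,"rx":0,"ry":0,"rz":0},{"claw":0,"x":18,"y":0,"z":-95,"rx":0,"ry":0,"rz":0},{"claw":0,"x":20,"y":0,"z":-105,"rx":0,"ry":0,"rz":0}])

```text
time_s: 11.62
ee_pos: [0.4935, 0.1712, 0.0983]
tcp_rot: [3.141, 0.611, -3.093]
ft_force: [-0.1, 1.4, -0.3]
opening: 0.0854
gripper_force: 0.0
```

Run:
```python
from plan import *
s=arm.sense();print(s["ee_pos"],s["tcp_rot"],s["time_s"],s["q"])
plan([((.478,.171,.125),.055,54)])
```

```text
[0.49349664 0.17115921 0.0983407 ] [ 3.14124341  0.61107054 -3.09261636] 11.6167 [ 0.24440596 -0.04138496 -0.95837104  0.05168481 -0.1113014   0.16072804]
((0.478, 0.171, 0.125), 0.055, 54) xyz [ -9   1 -13] rot [-0.   -0.33 -0.  ] | rows 2.7
```

>>> play_rows(commands=[{"claw":0,"x":-3,"y":0,"z":-4,"rx":0,"ry":-0.08,"rz":0},{"claw":0,"x":-6,"y":0,"z":-8,"rx":0,"ry":-0.17,"rz":0},{"claw":0,"x":-8,"y":0,"z":-11,"rx":0,"ry":-0.24,"rz":0},{"claw":0,"x":-8,"y":0,"z":-11,"rx":0,"ry":-0.24,"rz":0},{"claw":0,"x":-8,"y":0,"z":-11,"rx":0,"ry":-0.24,"rz":0}])

```text
time_s: 12.03
ee_pos: [0.5214, 0.1899, 0.136]
tcp_rot: [-3.125, 0.804, -3.092]
ft_force: [0.0, 0.2, 0.2]
opening: 0.0852
gripper_force: 0.0
```

Run:
```python
from plan import *
s=arm.sense();print(s["ee_pos"],s["tcp_rot"],s["time_s"],s["q"])
m=cam("wrist");I,D=arm.snapshot("wrist");cv2.imwrite("pics/w_c.png",I);np.save("w_c.npy",D)
print(m)
for t in("dot","point","blank"): print(t,[(np.round(k["xy"]),round(k["confidence"],2)) for k in arm.look_for("wrist",t)[:3]])
cv2.imwrite("pics/vc.png",cv2.resize(I[100:320,200:460],(780,660*1))[:600] if 0 else cv2.resize(I[140:340,220:440],(660,600),interpolation=cv2.INTER_CUBIC))
```

```text
[0.52140657 0.18992971 0.13597802] [-3.12549005  0.8044218  -3.09241479] 12.0333 [ 0.31648665 -0.05433237 -1.02736048 -0.18550753 -0.20727845  0.18830401]
{'fx': 355.3931484757195, 'fy': 355.3931484757195, 'cx': 320.46437257417875, 'cy': 201.54389940295403, 'eye': array([0.37249828, 0.18349129, 0.18523969]), 'attitude': array([2.06042283, 0.00988028, 1.60866793])}
dot [(array([301., 151.]), 0.62)]
point [(array([305., 335.]), 0.55)]
blank [(array([300., 152.]), 0.89)]
```

View pics/vc.png

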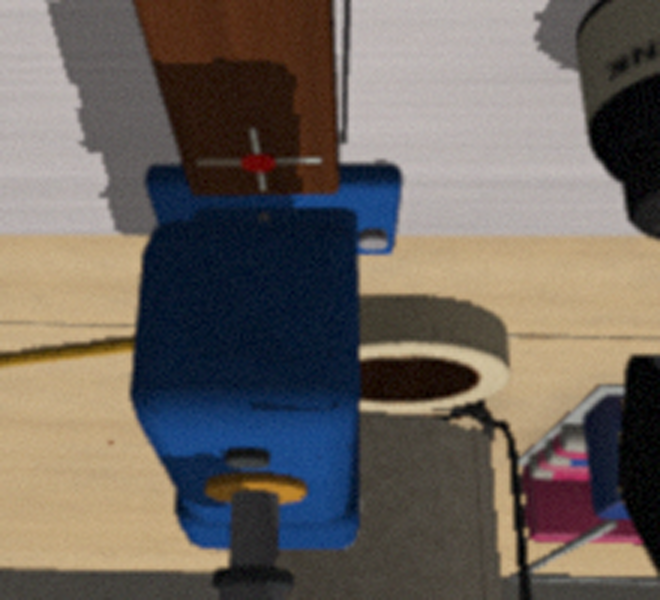

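Run:
```python
from lines import *
m=cam("wrist");I=cv2.imread("pics/w_c.png");D=np.load("w_c.npy");P=cloud(m,D)
hsv=cv2.cvtColor(I,cv2.COLOR_BGR2HSV).astype(int);h,s,v=[hsv[...,i] for i in range(3)]
red=((h<8)|(h>172))&(s>140)&(v>50);red[:180]=0;red[210:]=0;red[:,:290]=0;red[:,325:]=0
r,c=np.nonzero(red);print("dot px",c.mean(),r.mean(),red.sum(),"cloud",P[red].mean(0),"plane",plane(m,c.mean(),r.mean(),.034))
for row in(310,314,318,322,326):
    print("shaft",row,[np.round(P[row,k],4).tolist() for k in(302,305,308)], )
g=cv2.cvtColor(I,cv2.COLOR_BGR2GRAY);print(g[318,285:330])
for row in(215,225,235,245,260,280): print("headfront",row,[np.round(P[row,k],4).tolist() for k in(280,305,330)])
for row in(200,204,208,): print("flange",row,[np.round(P[row,k],4).tolist() for k in(275,345)])
# bed lines right of blank: row range
for row in range(150,185,6): print(row,g[row,325:345])
```

```text
dot px 305.5285714285714 193.85714285714286 70 cloud [0.64074419 0.17804961 0.03467377] plane [0.64191675 0.17802993 0.034     ]
shaft 310 [[0.6368, 0.1785, 0.1332], [0.6379, 0.1806, 0.133], [0.6384, 0.1828, 0.1328]]
shaft 314 [[0.6379, 0.1785, 0.1358], [0.6378, 0.1807, 0.1358], [0.6365, 0.1829, 0.136]]
shaft 318 [[0.6382, 0.1786, 0.1385], [0.637, 0.1808, 0.1387], [0.6377, 0.1829, 0.1386]]
shaft 322 [[0.6388, 0.1787, 0.1412], [0.6369, 0.1809, 0.1415], [0.6378, 0.183, 0.1413]]
shaft 326 [[0.6374, 0.1788, 0.1442], [0.6382, 0.181, 0.144], [0.6395, 0.1831, 0.1438]]
[55 63 65 60 66 62 63 60 61 64 56 52 45 39 47 43 49 40 46 44 40 45 37 41
 42 37 39 45 60 59 64 59 62 63 57 61 65 65 61 60 59 63 61 66 62]
headfront 215 [[0.5928, 0.1619, 0.0787], [0.5911, 0.1791, 0.079], [0.5907, 0.1961, 0.0787]]
headfront 225 [[0.5907, 0.1626, 0.0871], [0.5897, 0.1793, 0.0871], [0.5885, 0.196, 0.0872]]
headfront 235 [[0.5905, 0.1631, 0.0944], [0.5895, 0.1796, 0.0944], [0.5886, 0.196, 0.0943]]
headfront 245 [[0.5907, 0.1635, 0.1013], [0.5889, 0.1798, 0.1016], [0.5893, 0.196, 0.1011]]
headfront 260 [[0.5916, 0.
[... 171 characters left out ...]
0.6813, 0.1476, 0.0197], [0.6783, 0.2162, 0.0193]]
flange 204 [[0.6847, 0.1475, 0.0224], [0.6819, 0.2165, 0.0219]]
flange 208 [[0.6944, 0.1467, 0.0219], [0.6907, 0.2174, 0.0218]]
150 [ 46  49  50  47  42  39  97 174 169 107  57 112 174 184 181 182 182 184
 183 180]
156 [ 44  48  43  48  44  41  90 173 180 109  57 123 175 188 188 187 183 189
 187 186]
162 [ 46  50  52  48  48  39  63 138 162  87  60 138 183 189 182 185 183 183
 183 185]
168 [ 48  49  49  50  49  38  51 115 154  85  84 166 188 184 182 183 180 183
 181 181]
174 [ 47  44  52  51  50  41  43  92 145  80  89 168 183 184 182 181 180 179
 179 180]
180 [ 48  47  45  48  49  46  36  90 147  83  88 172 186 184 183 187 181 182
 184 183]
```

Run:
```python
from plan import *
plan([((.483,.1715,.12),.055,35),((.564,.1758,.037),.055,35)])
```

```text
((0.483, 0.1715, 0.12), 0.055, 35) xyz [ 42 -16   1] rot [-0.02  0.19 -0.01] | rows 1.6
((0.564, 0.1758, 0.037), 0.055, 35) xyz [-18   0 115] rot [-0.  0.  0.] | rows 2.8
```

>>> play_rows(commands=[{"claw":0,"x":20,"y":-8,"z":0,"rx":-0.01,"ry":0.08,"rz":0},{"claw":0,"x":35,"y":-14,"z":1,"rx":-0.02,"ry":0.16,"rz":-0.01},{"claw":0,"x":42,"y":-16,"z":1,"rx":-0.02,"ry":0.19,"rz":-0.01},{"claw":0,"x":42,"y":-16,"z":1,"rx":-0.02,"ry":0.19,"rz":-0.01},{"claw":0,"x":42,"y":-16,"z":1,"rx":-0.02,"ry":0.19,"rz":-0.01}])

```text
time_s: 12.65
ee_pos: [0.4949, 0.1717, 0.1058]
tcp_rot: [-3.139, 0.617, -3.085]
ft_force: [-0.3, 0.5, 0.6]
opening: 0.0854
gripper_force: 0.0
```

Run:
```python
from plan import *
s=arm.sense();print(s["ee_pos"],s["tcp_rot"],s["time_s"],s["q"])
plan([((.53,.1738,.07),.055,35),((.564,.1758,.037),.055,35)])
```

```text
[0.49494571 0.1717277  0.10580614] [-3.13879174  0.61681209 -3.08456673] 12.65 [ 0.24449448 -0.05442109 -0.95007343  0.06707856 -0.11078269  0.15356954]
((0.53, 0.1738, 0.07), 0.055, 35) xyz [-8  0 69] rot [-0.    0.01  0.  ] | rows 1.7
((0.564, 0.1758, 0.037), 0.055, 35) xyz [-9  0 46] rot [-0. -0.  0.] | rows 1.1
```

>>> play_rows(commands=[{"claw":0,"x":-4,"y":0,"z":30,"rx":0,"ry":0.01,"rz":0},{"claw":0,"x":-8,"y":0,"z":65,"rx":0,"ry":0.01,"rz":0},{"claw":0,"x":-13,"y":0,"z":92,"rx":0,"ry":0.01,"rz":0},{"claw":0,"x":-16,"y":0,"z":109,"rx":0,"ry":0.01,"rz":0},{"claw":0,"x":-17,"y":0,"z":114,"rx":0,"ry":0.01,"rz":0}])

```text
time_s: 13.07
ee_pos: [0.575, 0.1764, 0.0206]
tcp_rot: [-3.138, 0.605, -3.084]
ft_force: [0.5, -0.4, 1.2]
opening: 0.0851
gripper_force: 0.0
```

Run:
```python
from plan import *
s=arm.sense();print(s["ee_pos"],s["tcp_rot"],s["time_s"],s["ft_force"])
arm.snapshot("wrist")
plan([((.564,.1758,.037),.055,35)])
```

```text
[0.5749692  0.17641058 0.02057655] [-3.1383782   0.60516184 -3.08364475] 13.0667 [ 0.49534371 -0.40468382  1.15331262]
((0.564, 0.1758, 0.037), 0.055, 35) xyz [-1  0  0] rot [-0.   -0.01  0.  ] | rows 0.1
```

>>> play_rows(commands=[{"claw":0,"x":-3,"y":0,"z":-4,"rx":0,"ry":0,"rz":0},{"claw":0.3,"x":-3,"y":0,"z":-4,"rx":0,"ry":0,"rz":0},{"claw":0.5,"x":-3,"y":0,"z":-4,"rx":0,"ry":0,"rz":0},{"claw":0.7,"x":-3,"y":0,"z":-4,"rx":0,"ry":0,"rz":0},{"claw":1,"x":-3,"y":0,"z":-4,"rx":0,"ry":0,"rz":0}])

```text
time_s: 13.53
ee_pos: [0.5749, 0.1769, 0.0297]
tcp_rot: [-3.139, 0.61, -3.083]
ft_force: [-3.6, -0.6, 5.8]
opening: 0.0436
gripper_force: 59.9
```

>>> play_rows(commands=[{"claw":1,"x":0,"y":0,"z":0,"rx":0,"ry":0,"rz":0},{"claw":1,"x":0,"y":0,"z":0,"rx":0,"ry":0,"rz":0},{"claw":1,"x":0,"y":0,"z":0,"rx":0,"ry":0,"rz":0},{"claw":1,"x":0,"y":0,"z":0,"rx":0,"ry":0,"rz":0},{"claw":1,"x":0,"y":0,"z":0,"rx":0,"ry":0,"rz":0}])

```text
time_s: 13.95
ee_pos: [0.575, 0.1769, 0.0297]
tcp_rot: [-3.139, 0.61, -3.083]
ft_force: [-5.8, -1.7, 9.5]
opening: 0.0435
gripper_force: 59.4
```

```bash
cat > rel.py <<'E'
import sys
from lines import *
s=arm.sense();print(s["ee_pos"],s["tcp_rot"],s["time_s"],s["ft_force"],s["opening"])
m=cam("wrist");I,D=arm.snapshot("wrist");cv2.imwrite(f"pics/rel_{sys.argv[1]}.png",I);P=cloud(m,D)
hsv=cv2.cvtColor(I,cv2.COLOR_BGR2HSV).astype(int);h,sa,v=[hsv[...,i] for i in range(3)]
red=((h<8)|(h>172))&(sa>140)&(v>50)&(np.abs(P[...,2]-.035)<.008)&(np.hypot(P[...,0]-.643,P[...,1]-.18)<.012)
r,c=np.nonzero(red);dp=plane(m,c.mean(),r.mean(),.034)
print("dot",red.sum(),P[red].mean(0),dp)
bl=(h>100)&(h<125)&(sa>110)&(v>30)&(D>0)&(P[...,2]>.014)&(P[...,2]<.0205)
for nm,k in(("R",P[...,1]<.165),("L",P[...,1]>.19)):
    q=P[bl&k]
    if len(q): print("flange face",nm,len(q),np.median(q,0))
L=lines(I,m,(range(140,190),((235,290),(365,402))))
yc=np.mean([p[1]+np.tan(a)*(dp[0]-p[0]) for p,a,n in L])
print("centre y at dot x",yc,"yaws",[x[1] for x in L],"sep",L[1][0][1]-L[0][0][1], "-> dot off y mm",(dp[1]-yc)*1000)
E
python3 rel.py d
```

```text
[0.57498474 0.17694668 0.0297446 ] [-3.13920851  0.60973058 -3.08331506] 13.95 [-5.78743796 -1.68737551  9.53481684] 0.043464495305193196
dot 122 [0.6414627  0.17948233 0.03504114] [0.64434908 0.17964829 0.034     ]
flange face R 164 [0.68157469 0.14826539 0.01764034]
flange face L 155 [0.6775199  0.21543221 0.01762986]
centre y at dot x 0.18164501980654962 yaws [np.float32(0.0595038), np.float32(0.05906501)] sep 0.045891568 -> dot off y mm -1.996730846125866
```

>>> play_rows(commands=[{"claw":1,"x":-1,"y":1,"z":0.5,"rx":0,"ry":0,"rz":0},{"claw":1,"x":-1.7,"y":2,"z":1.2,"rx":0,"ry":0,"rz":0},{"claw":1,"x":-1.7,"y":2.2,"z":1.2,"rx":0,"ry":0,"rz":0},{"claw":1,"x":-1.7,"y":2.2,"z":1.2,"rx":0,"ry":0,"rz":0},{"claw":1,"x":-1.7,"y":2.2,"z":1.2,"rx":0,"ry":0,"rz":0}])

```text
time_s: 14.42
ee_pos: [0.5775, 0.1789, 0.0298]
tcp_rot: [-3.138, 0.61, -3.084]
ft_force: [-2.4, -2.7, 4.6]
opening: 0.0436
gripper_force: 60.7
```

```bash
python3 rel.py e
```

```text
[0.57752043 0.1788547  0.0297885 ] [-3.13848207  0.6103036  -3.0838446 ] 14.4167 [-2.43489522 -2.67063232  4.61408395] 0.04361813322074127
dot 126 [0.64399191 0.18132344 0.03502278] [0.64682594 0.18148108 0.034     ]
flange face R 148 [0.68133406 0.14991721 0.01777472]
flange face L 160 [0.67741001 0.21714121 0.01771505]
centre y at dot x 0.1818123349518373 yaws [np.float32(0.05767793), np.float32(0.06129155)] sep 0.046296224 -> dot off y mm -0.3312528296074979
```

Both offsets are now under 1 mm. Next: release, withdraw and check.

>>> play_rows(commands=[{"claw":0.7,"x":0,"y":0,"z":0,"rx":0,"ry":0,"rz":0},{"claw":0.4,"x":0,"y":0,"z":0,"rx":0,"ry":0,"rz":0},{"claw":0.1,"x":0,"y":0,"z":0,"rx":0,"ry":0,"rz":0},{"claw":0,"x":0,"y":0,"z":0,"rx":0,"ry":0,"rz":0},{"claw":0,"x":0,"y":0,"z":0,"rx":0,"ry":0,"rz":0}])

```text
time_s: 14.88
ee_pos: [0.5765, 0.179, 0.028]
tcp_rot: [-3.139, 0.607, -3.083]
ft_force: [-0.4, -0.1, 0.1]
opening: 0.0842
gripper_force: 0.0
```

>>> play_rows(commands=[{"claw":0,"x":0,"y":0,"z":-10,"rx":0,"ry":0,"rz":0},{"claw":0,"x":5,"y":0,"z":-35,"rx":0,"ry":0,"rz":0},{"claw":0,"x":12,"y":0,"z":-65,"rx":0,"ry":0,"rz":0},{"claw":0,"x":15,"y":0,"z":-85,"rx":0,"ry":0,"rz":0},{"claw":0,"x":15,"y":0,"z":-90,"rx":0,"ry":0,"rz":0}])

```text
time_s: 15.3
ee_pos: [0.5115, 0.1757, 0.0947]
tcp_rot: [-3.139, 0.608, -3.083]
ft_force: [-0.2, 0.3, 0.1]
opening: 0.0855
gripper_force: 0.0
```

Run:
```python
from lines import *
from plan import *
s=arm.sense();print(s["ee_pos"],s["tcp_rot"],s["time_s"])
m=cam("wrist");I,D=arm.snapshot("wrist");cv2.imwrite("pics/w_f.png",I);P=cloud(m,D)
hsv=cv2.cvtColor(I,cv2.COLOR_BGR2HSV).astype(int);h,sa,v=[hsv[...,i] for i in range(3)]
red=((h<8)|(h>172))&(sa>140)&(v>50)&(np.abs(P[...,2]-.035)<.008)&(np.hypot(P[...,0]-.643,P[...,1]-.18)<.015)
r,c=np.nonzero(red);print("dot",red.sum(),P[red].mean(0),plane(m,c.mean(),r.mean(),.034))
bl=(h>100)&(h<125)&(sa>110)&(v>30)&(D>0)
for nm,k in(("flangeR",(P[...,1]<.165)&(P[...,2]>.014)&(P[...,2]<.0205)),("flangeL",(P[...,1]>.19)&(P[...,2]>.014)&(P[...,2]<.0205)),("headfront",(P[...,2]>.085)&(P[...,2]<.118)&(P[...,0]<.61))):
    q=P[bl&k]
    if len(q): print(nm,len(q),np.median(q,0),q[:,1].min(),q[:,1].max())
red=((h<8)|(h>172))&(sa>140)&(P[...,2]>.15);print(red.sum(),P[red].mean(0) if red.any() else 0)
# handle: top at .183 ; approach gp
plan([((.50,.172,.23),.0,10)])
```

```text
[0.5115115  0.17569083 0.09467457] [-3.13918152  0.60766014 -3.08277063] 15.3
dot 66 [0.64400615 0.18146797 0.03514888] [0.64623144 0.18158981 0.034     ]
flangeR 73 [0.68134597 0.1506336  0.01844583] 0.1424343664761112 0.15745404685170145
flangeL 182 [0.77131453 0.55801121 0.01831294] 0.20969588656152335 0.570776837224744
headfront 3628 [0.58949635 0.17982443 0.10213205] 0.15448908053463098 0.2034260204518501
604 [0.45415564 0.17119798 0.15461455]
((0.5, 0.172, 0.23), 0.0, 10) xyz [ -59   -4 -101] rot [0.02 0.43 0.05] | rows 3.5
```

Confirmed with the blank released: dot at (0.644, 0.1815), press axis at (0.6435, 0.182). Now the handle.

>>> play_rows(commands=[{"claw":0,"x":-10,"y":-1,"z":-35,"rx":0,"ry":0.06,"rz":0.01},{"claw":0,"x":-25,"y":-2,"z":-60,"rx":0.01,"ry":0.18,"rz":0.02},{"claw":0,"x":-42,"y":-3,"z":-85,"rx":0.01,"ry":0.3,"rz":0.03},{"claw":0,"x":-59,"y":-4,"z":-101,"rx":0.02,"ry":0.42,"rz":0.05},{"claw":0,"x":-59,"y":-4,"z":-101,"rx":0.02,"ry":0.43,"rz":0.05}])

```text
time_s: 15.77
ee_pos: [0.5058, 0.1718, 0.2112]
tcp_rot: [3.141, 0.212, -3.134]
ft_force: [0.9, 0.0, -1.2]
opening: 0.0851
gripper_force: 0.0
```

```bash
cat > hd.py <<'E'
from meas import *
from plan import *
s=arm.sense();print(s["ee_pos"],s["tcp_rot"],s["time_s"],s["q"])
m=cam("wrist");I,D=arm.snapshot("wrist");cv2.imwrite("pics/w_h.png",I);P=cloud(m,D)
hsv=cv2.cvtColor(I,cv2.COLOR_BGR2HSV).astype(int);h,sa,v=[hsv[...,i] for i in range(3)]
red=((h<8)|(h>172))&(sa>140)&(v>50)&(P[...,2]>.14)&(P[...,2]<.2)&(np.hypot(P[...,0]-.643,P[...,1]-.18)<.05)
print("red",red.sum())
if red.sum()>50:
    zt=np.percentile(P[red][:,2],90);tp=red&(P[...,2]>zt-.004);print("top z",zt,rect(m,tp,zt))
E
python3 hd.py
python3 - <<'E'
from plan import *
plan([((.60,.182,.24),-.1,0),((.643,.1815,.24),-.1,0)])
E
```

```text
[0.5058001  0.17181096 0.21123719] [ 3.14129628  0.21239586 -3.13399218] 15.7667 [ 0.19981294  0.0767073  -0.32272453  0.9627112  -0.03998958  0.18799314]
red 20
((0.6, 0.182, 0.24), -0.1, 0) xyz [-90  10  12] rot [0.01 0.21 0.1 ] | rows 2.2
((0.643, 0.1815, 0.24), -0.1, 0) xyz [-43   4   0] rot [-0. -0.  0.] | rows 1.0
```

>>> play_rows(commands=[{"claw":0,"x":-20,"y":2,"z":0,"rx":0,"ry":0.05,"rz":0.02},{"claw":0,"x":-45,"y":5,"z":4,"rx":0,"ry":0.1,"rz":0.05},{"claw":0,"x":-72,"y":8,"z":9,"rx":0.01,"ry":0.17,"rz":0.08},{"claw":0,"x":-90,"y":10,"z":12,"rx":0.01,"ry":0.21,"rz":0.1},{"claw":0,"x":-90,"y":10,"z":12,"rx":0.01,"ry":0.21,"rz":0.1}])

```text
time_s: 16.23
ee_pos: [0.6007, 0.1817, 0.21]
tcp_rot: [-3.141, -0.002, 3.047]
ft_force: [0.6, -1.3, -0.5]
opening: 0.0854
gripper_force: 0.0
```

```bash
python3 hd.py
python3 - <<'E'
from plan import *
plan([((.643,.1815,.22),-.1,0),((.643,.1815,.170),-.1,0)])
E
```

```text
[0.60066777 0.18170796 0.20999285] [-3.14081101e+00 -1.86503670e-03  3.04650149e+00] 16.2333 [ 1.66062215e-01  4.24877215e-01  1.56666981e-01  1.30458971e+00
 -2.73592718e-04  2.61152922e-01]
red 1849
top z 0.18355624213653363 (array([0.64105884, 0.1816911 ]), array([55. , 13.2]), np.float64(-0.0973301488849625), array([0.63970014, 0.18182725]))
((0.643, 0.1815, 0.22), -0.1, 0) xyz [-45   4   9] rot [-0.   -0.    0.01] | rows 1.1
((0.643, 0.1815, 0.17), -0.1, 0) xyz [ 0  0 50] rot [-0. -0. -0.] | rows 1.2
```

>>> play_rows(commands=[{"claw":0,"x":-18,"y":2,"z":0,"rx":0,"ry":0,"rz":0},{"claw":0,"x":-37,"y":4,"z":4,"rx":0,"ry":0,"rz":0},{"claw":0,"x":-42,"y":4,"z":14,"rx":0,"ry":0,"rz":0},{"claw":0,"x":-42,"y":4,"z":24,"rx":0,"ry":0,"rz":0},{"claw":0,"x":-42,"y":4,"z":28,"rx":0,"ry":0,"rz":0}])

```text
time_s: 16.7
ee_pos: [0.6352, 0.182, 0.1841]
tcp_rot: [-3.141, -0.003, 3.049]
ft_force: [-0.9, 1.0, -0.6]
opening: 0.0855
gripper_force: 0.0
```

>>> play_rows(commands=[{"claw":0,"x":0,"y":0,"z":10,"rx":0,"ry":0,"rz":0},{"claw":0,"x":0,"y":0,"z":20,"rx":0,"ry":0,"rz":0},{"claw":0,"x":0,"y":0,"z":27,"rx":0,"ry":0,"rz":0},{"claw":0,"x":0,"y":0,"z":29,"rx":0,"ry":0,"rz":0},{"claw":0,"x":0,"y":0,"z":29,"rx":0,"ry":0,"rz":0}])

```text
time_s: 17.12
ee_pos: [0.6363, 0.1822, 0.1572]
tcp_rot: [-3.141, -0.0, 3.049]
ft_force: [-0.8, 0.4, -0.0]
opening: 0.0854
gripper_force: 0.0
```

>>> play_rows(commands=[{"claw":0.3,"x":0,"y":0,"z":0,"rx":0,"ry":0,"rz":0},{"claw":0.6,"x":0,"y":0,"z":0,"rx":0,"ry":0,"rz":0},{"claw":0.8,"x":0,"y":0,"z":0,"rx":0,"ry":0,"rz":0},{"claw":1,"x":0,"y":0,"z":0,"rx":0,"ry":0,"rz":0},{"claw":1,"x":0,"y":0,"z":0,"rx":0,"ry":0,"rz":0}])

```text
time_s: 17.53
ee_pos: [0.6374, 0.1823, 0.1584]
tcp_rot: [3.142, 0.002, 3.049]
ft_force: [0.1, 0.1, -0.0]
opening: 0.0259
gripper_force: 0.0
```

>>> play_rows(commands=[{"claw":0.5,"x":-3,"y":0,"z":2,"rx":0,"ry":0,"rz":0},{"claw":0.5,"x":-5,"y":0,"z":5,"rx":0,"ry":0,"rz":0},{"claw":1,"x":-5,"y":0,"z":5,"rx":0,"ry":0,"rz":0},{"claw":1,"x":-5,"y":0,"z":5,"rx":0,"ry":0,"rz":0},{"claw":1,"x":-5,"y":0,"z":5,"rx":0,"ry":0,"rz":0}])

```text
time_s: 17.95
ee_pos: [0.6421, 0.1824, 0.1528]
tcp_rot: [3.14, 0.001, 3.049]
ft_force: [1.1, 3.4, -1.5]
opening: 0.0135
gripper_force: 61.2
```

>>> play_rows(commands=[{"claw":1,"x":0,"y":0,"z":0,"rx":0,"ry":0,"rz":0},{"claw":1,"x":0,"y":0,"z":0,"rx":0,"ry":0,"rz":0},{"claw":1,"x":0,"y":0,"z":0,"rx":0,"ry":0,"rz":0},{"claw":1,"x":0,"y":0,"z":0,"rx":0,"ry":0,"rz":0},{"claw":1,"x":0,"y":0,"z":0,"rx":0,"ry":0,"rz":0}])

```text
time_s: 18.37
ee_pos: [0.6421, 0.1823, 0.1528]
tcp_rot: [3.141, 0.001, 3.05]
ft_force: [1.2, 4.4, -3.3]
opening: 0.0129
gripper_force: 61.1
```

Gripped, with the opening matching the 14 mm bar. Now I push down 15.5 mm, a little more to reach the stop.

>>> play_rows(commands=[{"claw":1,"x":0,"y":0,"z":4,"rx":0,"ry":0,"rz":0},{"claw":1,"x":0,"y":0,"z":8,"rx":0,"ry":0,"rz":0},{"claw":1,"x":0,"y":0,"z":12,"rx":0,"ry":0,"rz":0},{"claw":1,"x":0,"y":0,"z":15,"rx":0,"ry":0,"rz":0},{"claw":1,"x":0,"y":0,"z":16,"rx":0,"ry":0,"rz":0}])

```text
time_s: 18.78
ee_pos: [0.6422, 0.1823, 0.1376]
tcp_rot: [3.141, 0.002, 3.05]
ft_force: [-0.8, 5.2, 3.6]
opening: 0.013
gripper_force: 61.8
```

>>> play_rows(commands=[{"claw":1,"x":0,"y":0,"z":0.5,"rx":0,"ry":0,"rz":0},{"claw":1,"x":0,"y":0,"z":1,"rx":0,"ry":0,"rz":0},{"claw":1,"x":0,"y":0,"z":1,"rx":0,"ry":0,"rz":0},{"claw":1,"x":0,"y":0,"z":1,"rx":0,"ry":0,"rz":0},{"claw":1,"x":0,"y":0,"z":1,"rx":0,"ry":0,"rz":0}])

```text
time_s: 19.2
ee_pos: [0.6423, 0.1823, 0.1373]
tcp_rot: [3.141, 0.002, 3.05]
ft_force: [-0.6, 5.6, 4.5]
opening: 0.0132
gripper_force: 62.0
```

Run:
```python
from meas import *
s=arm.sense();print(s["ee_pos"],s["ft_force"],s["q"])
for n in("scene",):
    m=cam(n);I,D=arm.snapshot(n);P=cloud(m,D);cv2.imwrite("pics/sc_g.png",I)
    hsv=cv2.cvtColor(I,cv2.COLOR_BGR2HSV).astype(int);h,sa,v=[hsv[...,i] for i in range(3)]
    red=((h<8)|(h>172))&(sa>140)&(v>50)&(P[...,2]>.13)&(P[...,2]<.2)&(np.hypot(P[...,0]-.643,P[...,1]-.18)<.05)
    print(n,red.sum(),np.percentile(P[red][:,2],[5,50,95]) if red.any() else 0)
```

```text
[0.64225618 0.1823406  0.137283  ] [-0.63811633  5.62983881  4.52838104] [1.56285757e-01 5.28626759e-01 1.41923432e-01 1.18165283e+00
 5.02666968e-04 2.48297121e-01]
scene 40 [0.15317368 0.16434652 0.16844904]
```

>>> play_rows(commands=[{"claw":1,"x":0,"y":0,"z":1,"rx":0,"ry":0,"rz":0},{"claw":1,"x":0,"y":0,"z":2,"rx":0,"ry":0,"rz":0},{"claw":1,"x":0,"y":0,"z":2,"rx":0,"ry":0,"rz":0},{"claw":1,"x":0,"y":0,"z":2,"rx":0,"ry":0,"rz":0},{"claw":1,"x":0,"y":0,"z":2,"rx":0,"ry":0,"rz":0}])

```text
time_s: 19.67
ee_pos: [0.6423, 0.1823, 0.1371]
tcp_rot: [3.14, 0.004, 3.05]
ft_force: [-4.4, 4.5, 13.3]
opening: 0.0133
gripper_force: 63.3
```

>>> play_rows(commands=[{"claw":1,"x":0,"y":0,"z":-1,"rx":0,"ry":0,"rz":0.1},{"claw":1,"x":0,"y":0,"z":-1,"rx":0,"ry":0,"rz":0.2},{"claw":1,"x":0,"y":0,"z":-1,"rx":0,"ry":0,"rz":0.3},{"claw":1,"x":0,"y":0,"z":-1,"rx":0,"ry":0,"rz":0.4},{"claw":1,"x":0,"y":0,"z":-1,"rx":0,"ry":0,"rz":0.45}])

```text
time_s: 20.08
ee_pos: [0.6422, 0.1822, 0.1372]
tcp_rot: [3.14, 0.002, 2.595]
ft_force: [-3.2, 4.0, 7.9]
opening: 0.0132
gripper_force: 62.5
```

>>> play_rows(commands=[{"claw":1,"x":0,"y":0,"z":0,"rx":0,"ry":0,"rz":0.1},{"claw":1,"x":0,"y":0,"z":0,"rx":0,"ry":0,"rz":0.2},{"claw":1,"x":0,"y":0,"z":0,"rx":0,"ry":0,"rz":0.3},{"claw":1,"x":0,"y":0,"z":0,"rx":0,"ry":0,"rz":0.4},{"claw":1,"x":0,"y":0,"z":0,"rx":0,"ry":0,"rz":0.5}])

```text
time_s: 20.5
ee_pos: [0.6421, 0.182, 0.1372]
tcp_rot: [3.139, 0.001, 2.095]
ft_force: [-4.0, 4.1, 9.2]
opening: 0.0133
gripper_force: 62.5
```

>>> play_rows(commands=[{"claw":1,"x":0,"y":0,"z":0,"rx":0,"ry":0,"rz":0.1},{"claw":1,"x":0,"y":0,"z":0,"rx":0,"ry":0,"rz":0.2},{"claw":1,"x":0,"y":0,"z":0,"rx":0,"ry":0,"rz":0.3},{"claw":1,"x":0,"y":0,"z":0,"rx":0,"ry":0,"rz":0.36},{"claw":1,"x":0,"y":0,"z":0,"rx":0,"ry":0,"rz":0.4}])

```text
time_s: 20.92
ee_pos: [0.6419, 0.182, 0.1372]
tcp_rot: [3.139, -0.0, 1.697]
ft_force: [-4.0, 3.9, 9.0]
opening: 0.0133
gripper_force: 62.5
```

Run:
```python
from h import *
s=arm.sense();print(s["ee_pos"],s["tcp_rot"],s["ft_force"],s["ft_torque"],s["q"])
```

```text
[0.64190798 0.18204445 0.13719356] [ 3.13925146e+00 -6.02863006e-06  1.69682068e+00] [-4.00419692  3.86868454  9.01873781] [0.7925614  0.90442424 0.1674425 ] [ 1.56183010e-01  5.27983683e-01  1.40637244e-01  1.18110958e+00
 -6.45705469e-05  1.60095491e+00]
```

>>> play_rows(commands=[{"claw":1,"x":0,"y":0,"z":0,"rx":0,"ry":0,"rz":0.03},{"claw":1,"x":0,"y":0,"z":0,"rx":0,"ry":0,"rz":0.06},{"claw":1,"x":0,"y":0,"z":0,"rx":0,"ry":0,"rz":0.06},{"claw":0.6,"x":0,"y":0,"z":0,"rx":0,"ry":0,"rz":0.06},{"claw":0.2,"x":0,"y":0,"z":0,"rx":0,"ry":0,"rz":0.06}])

```text
time_s: 21.33
ee_pos: [0.6422, 0.1809, 0.1354]
tcp_rot: [3.14, 0.002, 1.639]
ft_force: [1.1, -0.4, -0.3]
opening: 0.036
gripper_force: 0.0
```

>>> play_rows(commands=[{"claw":0,"x":0,"y":0,"z":0,"rx":0,"ry":0,"rz":0},{"claw":0,"x":0,"y":0,"z":0,"rx":0,"ry":0,"rz":0},{"claw":0,"x":0,"y":0,"z":0,"rx":0,"ry":0,"rz":0},{"claw":0,"x":0,"y":0,"z":-5,"rx":0,"ry":0,"rz":0},{"claw":0,"x":0,"y":0,"z":-20,"rx":0,"ry":0,"rz":0}])

```text
time_s: 21.75
ee_pos: [0.6406, 0.1813, 0.1527]
tcp_rot: [-3.138, 0.001, 1.639]
ft_force: [0.8, -0.0, -0.6]
opening: 0.0852
gripper_force: 0.0
```

>>> play_rows(commands=[{"claw":0,"x":0,"y":0,"z":-30,"rx":0,"ry":0,"rz":0},{"claw":0,"x":0,"y":0,"z":-60,"rx":0,"ry":0,"rz":0},{"claw":0,"x":0,"y":-40,"z":-80,"rx":0,"ry":0,"rz":0},{"claw":0,"x":0,"y":-80,"z":-80,"rx":0,"ry":0,"rz":0},{"claw":0,"x":0,"y":-120,"z":-80,"rx":0,"ry":0,"rz":0}])

```text
time_s: 22.17
ee_pos: [0.5227, 0.1735, 0.2364]
tcp_rot: [3.137, 0.0, 1.639]
ft_force: [-0.6, 0.4, 1.5]
opening: 0.0854
gripper_force: 0.0
```

```bash
python3 look.py z
python3 - <<'E'
from meas import *
m=cam("top");I,D=arm.snapshot("top");P=cloud(m,D);z=P[...,2]
for k,lo,hi,zt,x0,y0 in(("sander",.025,.04,.033,.50,-.195),("blank",.026,.045,.034,.576,.17)):
    mk=(z>lo)&(z<hi)&(np.hypot(P[...,0]-x0,P[...,1]-y0)<.08)
    mk=cv2.morphologyEx(mk.astype(np.uint8),cv2.MORPH_OPEN,np.ones((3,3)))>0
    if mk.sum()>50: print(k,mk.sum(),rect(m,mk,zt),np.median(z[mk]))
a=cv2.imread("pics/top_z.png")[90:290,180:480];cv2.imwrite("pics/tz.png",cv2.resize(a,(780,520)))
E
```

```text
[0.52268948 0.17345856 0.23641093] [3.13718366e+00 7.82901146e-05 1.63855916e+00] 22.1667 0.08536474141857671 0.0 [-0.60137308  0.41085485  1.47162339]
gp [0.5226058  0.17345437 0.25541074] yaw -1.5030334893817259
top handle 69 (array([0.64054547, 0.17355733]), array([40.9, 12.9]), np.float64(-1.4008739160088792)) 0.16621780280442366
top net dot [(array([272., 177.]), 0.81, array([0.5741, 0.1663, 0.034 ])), (array([291., 272.]), 0.77, array([0.3203, 0.1082, 0.034 ]))]
scene handle 53 (array([0.6397348 , 0.17827428]), array([51.6, 15.1]), np.float64(-1.4258550661136087)) 0.16594908284419196
scene net dot [(array([300., 169.]), 0.8, array([0.5992, 0.1735, 0.034 ])), (array([249., 245.]), 0.63, array([0.3159, 0.114 , 0.034 ]))]
wrist dot 5 [0.5960685  0.19373352] 0.033861613631252896
wrist handle 1482 (array([0.64204321, 0.18249854]), array([54.7, 13.5]), np.float64(-1.4432905903556543)) 0.16704775403237473
wrist net dot [(array([382., 166.]), 0.72, array([0.5833, 0.1842, 0.034 ])), (array([134., 202.]), 0.68, array([0.3386, 0.1313, 0.034 ]))]
sander 327 (array([ 0.50234106, -0.19182524]), array([57.9, 37.7]), np.float64(-0.010177536421847044), array([ 0.50204476, -0.1916589 ])) 0.03384329939796715
blank 192 (array([0.57792548, 0.17433919]), array([44.5, 38.3]), np.float64(0.014068091241991931), array([0.57565245, 0.1705078 ])) 0.03439260926129484
```

View pics/tz.png

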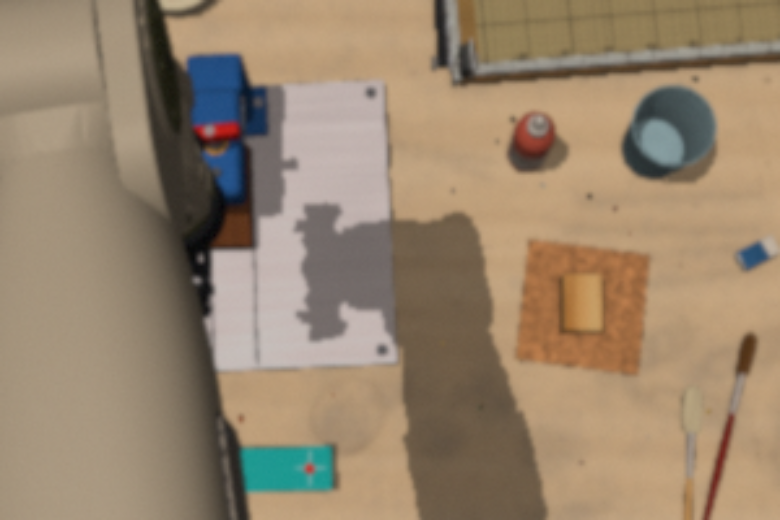

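The top view shows the sander centred on the mat at (580,303), the handle bar across the press at (217,130), and the bottle and cup unmoved. The bar's top is at 0.1665 m, which means the spindle is down, and its turn works out to about 1.50 rad. Handing in.

```bash
python3 -c "
from station import arm
print(arm.finish_job())"
```

```text
the job is handed in; nothing more can be done
None
```

The job is handed in, with no verdict returned: by my last measurements the sanding block lies flat on the mat (about 5 mm off centre), the dot was about 1 mm from the press axis (last measured before the push), and the spindle is fully down with the handle turned to about 1.50 rad.

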